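Sort the stray things into the canteen trays

TASK

Five things were left mixed up on the worktop: sort them into the trays. Stand the salt shaker and the spice jar with the ochre cap side by side in the yellow tray, keeping them upright all the way so that nothing spills; lay the red-capped marker and the roll of labels (flat, hole upward) next to each other in the blue tray; and stand the kitchen timer upright in the green tray. Everything must lie on its tray's floor at the end, nothing propped on a rim or on something else, and the small steel bowl standing among them stays where it is.

Things in the scene. Friction and masses are not known exactly. Their poses are not given: they have to be found in the camera images.
- salt_shaker_mid (a point): centre of the salt shaker: upright, clear body with grey top and grey base, 90 mm high, 44 mm across the body (up to 70 mm height), 34 mm across the top; loose, about 0.1 kg; z along its height; point is 45 mm above its underside
- spice_jar_a_mid (a point): centre of the spice jar (the near one, among the things; another like it may stand far back on the table): upright, small glass jar with ochre-yellow cap, 96 mm high, 42 mm across; loose, about 0.11 kg; z along its height; point is 48 mm above its underside
- marker_mid (a point): centre of the marker: white felt marker with red cap, lying flat, 135 mm long along its y axis, 16 mm thick; loose, about 20 g; point is 8 mm above the surface it lies on
- label_roll_mid (a point): centre of the roll of labels: white paper roll with brown core, lying flat with its hole upward, 60 mm across, 30 mm high; loose, about 0.09 kg; z along the hole; point is 15 mm above its underside
- kitchen_timer_mid (a point): centre of the kitchen timer: round off-white wind-up timer, 63 mm across up to 45 mm height, with a bar grip 46 mm long (along y), 8 mm wide and 11 mm high on top, 56 mm high in all; loose, about 0.12 kg; z up; point is 28 mm above its underside
- season_tray: yellow seasoning tray: shallow open plastic tray, fixed to the worktop, outside 165 x 205 x 22 mm (x, y, z), walls 5 mm thick, floor top 5 mm above the worktop, inside 155 x 195 mm; origin under its centre at worktop height, y along its long side, z up
- label_tray: blue labelling tray: shallow open plastic tray, fixed to the worktop, outside 165 x 205 x 22 mm (x, y, z), walls 5 mm thick, floor top 5 mm above the worktop, inside 155 x 195 mm; origin under its centre at worktop height, y along its long side, z up
- timer_tray: green timer tray: shallow open plastic tray, fixed to the worktop, outside 165 x 205 x 22 mm (x, y, z), walls 5 mm thick, floor top 5 mm above the worktop, inside 155 x 195 mm; origin under its centre at worktop height, y along its long side, z up
- bowl_c_mid (a point): centre of the small steel bowl, 100 mm across, 42 mm high, loose bystander among the things, to be left alone; point is 21 mm above its underside
Not all that is in view belongs to the job. Leave any purple or turquoise look-alike of the part that bears kitchen_timer_mid alone.

How it is judged (in metres and radians):
At the end, for the whole second after the job is handed in: Salt and spice upright in the yellow tray, marker and roll flat in the blue, timer upright in the green: centres within 70 mm (x) and 90 mm (y) of the tray's centre, on its floor (6 mm), level within 0.12 rad; bowl within 30 mm of its start (x of salt_shaker_mid in the frame of season_tray between -0.07 and 0.07 m and y of salt_shaker_mid in the frame of season_tray between -0.09 and 0.09 m and z of salt_shaker_mid in the frame of season_tray between 0.044 and 0.056 m and angle between each of salt_shaker_mid, spice_jar_a_mid, label_roll_mid, kitchen_timer_mid's own z axis and vertical below 0.12 rad and x of spice_jar_a_mid in the frame of season_tray between -0.07 and 0.07 m and y of spice_jar_a_mid in the frame of season_tray between -0.09 and 0.09 m and z of spice_jar_a_mid in the frame of season_tray between 0.047 and 0.059 m and x of marker_mid in the frame of label_tray between -0.07 and 0.07 m and y of marker_mid in the frame of label_tray between -0.09 and 0.09 m and z of marker_mid in the frame of label_tray between 0.007 and 0.019 m and angle between marker_mid's own y axis and vertical between 1.45 and 1.69 rad and x of label_roll_mid in the frame of label_tray between -0.07 and 0.07 m and y of label_roll_mid in the frame of label_tray between -0.09 and 0.09 m and z of label_roll_mid in the frame of label_tray between 0.014 and 0.026 m and x of kitchen_timer_mid in the frame of timer_tray between -0.07 and 0.07 m and y of kitchen_timer_mid in the frame of timer_tray between -0.09 and 0.09 m and z of kitchen_timer_mid in the frame of timer_tray between 0.027 and 0.039 m and distance of bowl_c_mid from where it was at the start of the episode below 0.03 m); the robot touches nothing.
It fails at once if the salt shaker or the spice jar is tipped over (more than 0.7 rad) (angle between any of salt_shaker_mid, spice_jar_a_mid's own z axis and vertical above 0.7 rad).
It fails at once if the steel bowl is shifted by more than 30 mm (distance of bowl_c_mid from where it was at the start of the episode above 0.03 m).
It also fails if it takes over 141 s, if anything falls off the work surface, if the arm or the gripper's body presses on something with over 40 N, if the wrist force passes 120 N, or if a joint passes its speed limit or range.

ROBOT

A 7-joint arm with a two-finger parallel gripper is mounted at the origin on a cart in front of the work surface, level with it; the furniture and walls round the work are solid. World frame = base frame: x ahead of the robot, y to its left, z up, the work surface at z = 0. Lengths are in m, angles in degrees, forces in N, time in s.
With the tool pointing down it reaches from about 0.425 to 0.825 m from the base axis. Payload 3.6 kg.
Tool frame: the origin (TCP) lies midway between the tips of the shut fingers; the grasp point (between the pads) lies arm.hold_point_z behind it (arm.hold_point_z is the distance from the TCP to the grasp point, in m); z points along the fingers, y is the direction in which the jaws open and shut (so a half turn about z gives the same grasp; the last joint's range is limited). The gripper opens to 93 mm and grips with 3 to 60 N. Pads are 15 mm wide; open, the fingers measure 128 mm over their backs; the gripper's body (75 mm by 188 mm) begins 65 mm behind the grasp point.
Start: joints at [-1.518, 35.231, -0.722, 81.555, 0.464, 63.22, -2.315], TCP at [0.65, 0, 0.193] pointing down, gripper open.
Joint ranges: [-178.69, 178.69], [-17.37, 117.87], [-77.05, 75.6], [15.02, 138.74], [-78.02, 258.01], [0.78, 113.62], [-162.83, 162.83]. Speed limits (degrees/s): [159.86, 159.86, 180, 180, 180, 180, 180].

INTERFACE

Orientations are given as a 3x3 rotation matrix whose columns are the frame's x, y, z axes.
In Python, from station import monitor, vision, order, regions_of, arm gives the robot as it stands. The module is installed in compiled form; this text tells all that it offers.
- The arm moves only by the tool servo_tool, never from a script. Its argument "commands" is one flat list of numbers, 7 for each row, row after row: the turn, a rotation vector about the tool's x, y, z as a fraction of full scale, then the shift along the tool's x, y, z as a fraction of full scale, then the closure in counts, from 0 (fully open) to 255 (shut). In form: [ax, ay, az, tx, ty, tz, grip, ax, ay, az, tx, ty, tz, grip, ...]. A call has 1 to 5 rows; each row is the pose to reach, as a shift and turn from the pose measured when the call began, along the tool's axes at that moment; what a row does not reach only later rows make up. Full scale, the value 1, is 0.1 m for a shift and 1.5 rad for a turn. A row lasts 1/12 s, in which the tool goes at most 41.7 mm and 7.16 degrees, less where a joint would pass 70% of its speed; a pose out of reach is approached as far as the arm can. A call with a number of a shift or a turn outside -1 to 1 is refused whole. A call with a gripper value outside its range is refused whole. The fingers move at their own pace and stop on an object; the grip force is fixed at half the most. Time passes only in rows, so rows that repeat a pose let the fingers close. It gives the time, the measured TCP pose, the force and the opening at its end, in the units of the state.
- monitor.get_state(): the state, without advancing time (a new reading comes with each control period).
- vision.read_camera(name): name is "scene" or "side" or "wrist"; returns a dict with "pixels" (400x640x3 uint8, blue, green, red), "K" (3x3 intrinsics, pixels), "R" (3x3) and "t" (3): a world point X has camera coordinates R X + t. Camera axes: x right, y down, z forward; pixel columns grow to the right and rows downward; lengths in m; the calibration is good to about 2 mm. A picture is of the moment at which its call begins. There is no depth.
- order.hand_in(): hands the job in, once; it reports no verdict.
Trained networks look in a picture, given as the dict that the camera call returned (one of the last four; its "shot" number tells which), for a name from the list of things; names that differ only in an ending like _2 or _b are one class to them, and where a whole thing is asked for, a point or a joint stands for the part that bears it (a point fixed in the world has none). Each returns a list of dicts, best first, with "p" (0 to 1); they miss things now and then, are a little off and sometimes report something else, mostly with a low value. They report only what shows in the picture. A call takes as long as a camera call. They do not tell look-alikes from the thing itself.
- regions_of(picture, query): "region" (400x640 bool, what is visible of it) and "bbox" ([centre column, centre row, width, height] in pixels, round what is visible of it).
The state is a dict: "clock": time; "joint_pos": joint angles; "dq": joint speeds; "joint_torque": joint torques, N m; "position": TCP position; "orientation": TCP orientation; "force": force on the tool from outside, world axes, zero at the start; "torque": the same for the moment, N m; "width": finger opening in m.
Only numpy, scipy, OpenCV 4.12 (cv2) and the standard library are available. Lean on these libraries where they do the work, as an engineer would, in place of code of your own. Each camera call takes 0.05 s, during which the arm holds its last target.

## Working session

There is one attempt and no reset: what is moved stays moved. The work goes in short steps, Python scripts to look and compute and a tool call to move; the robot and the scene stay as the last step left them, time stands still between calls to the robot, and variables do not carry over. Pictures are saved under pics/ and viewed, and the job is handed in when it is done.

Besides the shell and the picture viewer there is one more tool, called after "Emit:" by a JSON object that holds its "api" and its "payload". servo_tool: Moves the arm, as the interface text tells. Its arguments: {"type":"object","properties":{"commands":{"type":"array","items":{"type":"number"}}},"required":["commands"]}

```bash
mkdir -p pics; ls; python3 - <<'E'
from station import monitor, vision, order, regions_of, arm
import cv2, numpy as np
s=monitor.get_state(); print(s); print(arm.hold_point_z, [a for a in dir(arm) if a[0]!='_'])
for n in ['scene','side','wrist']:
    p=vision.read_camera(n); cv2.imwrite(f'pics/{n}0.png',p['pixels']); print(n,p['K'].tolist(),p['R'].tolist(),p['t'].tolist(),p['shot'])
E
```

```text
pics
{'clock': 0.0, 'joint_pos': array([-1.51810075, 35.28821882, -0.72279229, 81.64141633,  0.46544238,
       63.21941457, -2.31546788]), 'dq': array([-0.09003351,  0.08577864, -0.07526042, -0.09349449, -0.04940766,
       -0.06709244,  0.01515832]), 'joint_torque': array([ 5.37042069e-04, -4.58937871e+01,  2.08912762e-01, -1.65743172e+01,
       -6.11085235e-02,  2.03703978e-02,  2.53581929e-04]), 'position': array([ 6.49137453e-01, -2.82704017e-06,  1.92092414e-01]), 'orientation': array([[-5.95893081e-05,  9.99996747e-01, -2.55011744e-03],
       [ 9.99999997e-01,  5.94402493e-05, -5.85274868e-05],
       [-5.83757168e-05, -2.55012092e-03, -9.99996747e-01]]), 'force': array([0.29425406, 0.50257362, 0.0343959 ]), 'torque': array([ 0.01177537,  0.02409697, -0.03994528]), 'width': 0.09271653063649975}
0.0188 ['IKError', 'hold_point_z']
scene [[495.8981269195994, 0.0, 314.21491243603293], [0.0, 495.8981269195994, 197.53864409076476], [0.0, 0.0, 1.0]] [[-0.8881813092790031, -0.4589994318809418, -0.02129514922250957], [-0.2666307201248905, 0.5525767295463155, -0.7896625969675786], [0.
[... 186 characters left out ...]
5.3980822280793, 197.22468939408645], [0.0, 0.0, 1.0]] [[0.8287577880213952, -0.5593351834823559, 0.0174551228194971], [-0.2500505463915617, -0.3980400134786453, -0.8826317872811977], [0.5006348500086324, 0.7271233046661888, -0.4697408293603559]] [-0.41082062139870706, 0.18140236707299862, 0.9195817376476049] 2
wrist [[292.7761281985533, 0.0, 321.72881405163696], [0.0, 292.7761281985533, 197.67466926303933], [0.0, 0.0, 1.0]] [[0.999997088877717, 0.0012481245397137262, -0.0020650475119609506], [0.0017305940852091264, -0.9673720636586012, 0.2533540911392857], [-0.0016814518148109197, -0.25335692735355514, -0.9673714075171758]] [-0.6482688419857171, -0.031022625476228805, 0.38952650256896265] 3
```

View pics/scene0.png

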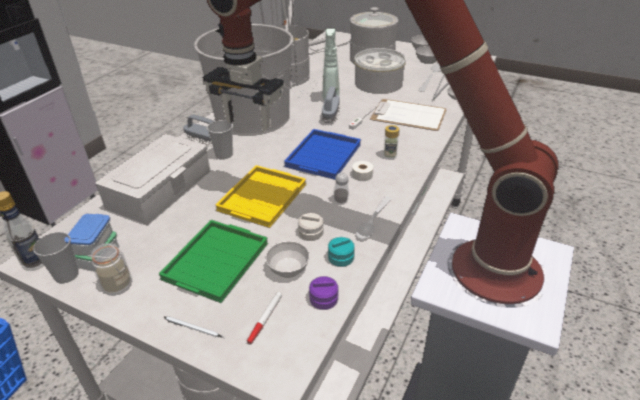

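View pics/side0.png

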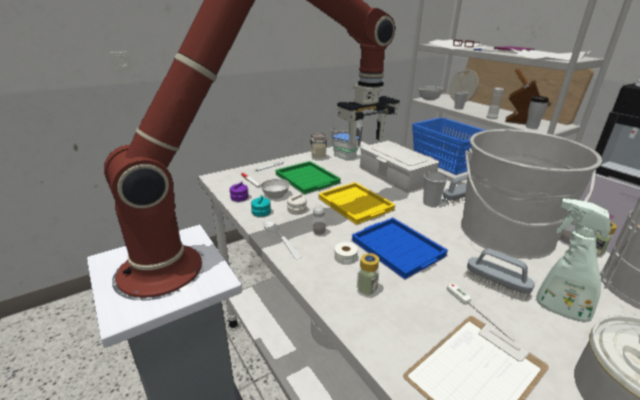

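View pics/wrist0.png

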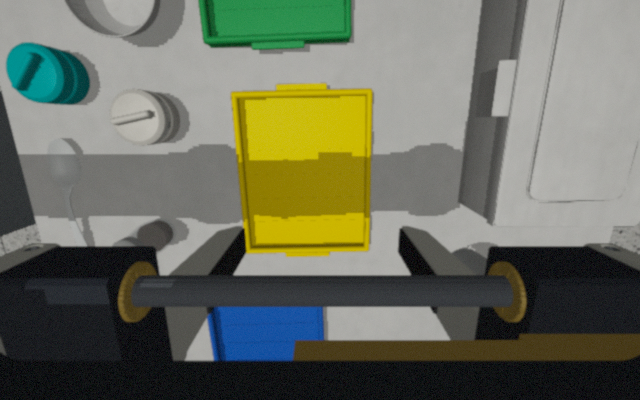

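The scene view shows the timer candidates: off-white (310,225), turquoise (341,250) and purple (323,291). The off-white one is mine. Salt is at (342,187), the spice jar at (391,139) and the roll at (362,170). For the marker, the red-capped one is at (265,317) and the pen at (195,327) isn't it. The bowl is at (287,260). The trays are green (215,258), yellow (262,195) and blue (323,153).

```bash
cat > h.py <<'E'
from station import monitor, vision, order, regions_of, arm
import cv2, numpy as np
from scipy.optimize import least_squares
def cyl(parts):
    a=np.linspace(0,2*np.pi,48,endpoint=False)
    return np.vstack([np.c_[r*np.cos(a),r*np.sin(a),np.full(48,z)] for r,z in parts])
M={'salt_shaker_mid':cyl([(.022,0),(.022,.07),(.017,.09)]),
'spice_jar_a_mid':cyl([(.021,0),(.021,.096)]),
'label_roll_mid':cyl([(.03,0),(.03,.03)]),
'kitchen_timer_mid':cyl([(.0315,0),(.0315,.045)]),
'bowl_c_mid':cyl([(.03,0),(.05,.042)])}
def proj(p,X):
    c=X@p['R'].T+p['t']; u=c@p['K'].T; return u[:,:2]/u[:,2:]
def ray(p,uv,z):
    d=p['R'].T@np.linalg.solve(p['K'],np.array([uv[0],uv[1],1.])); o=-p['R'].T@p['t']
    return o+d*(z-o[2])/d[2]
def bb(q): return np.array([q[:,0].min(),q[:,1].min(),q[:,0].max(),q[:,1].max()])
def rb(reg):
    v,u=np.nonzero(reg); return np.array([u.min(),v.min(),u.max()+1,v.max()+1])
def fit(name,obs,z0=0.):
    """obs: list of (picture, bbox[umin,vmin,umax,vmax])"""
    m=M[name]; x0=ray(obs[0][0],[(obs[0][1][0]+obs[0][1][2])/2,(obs[0][1][1]+obs[0][1][3])/2],m[:,2].mean()+z0)
    f=lambda q: np.concatenate([bb(proj(p,m+[q[0],q[1],z0]))-b for p,b in obs])
    s=least_squares(f,x0[:2],loss='soft_l1'); return s.x,f(s.x)
def ok(b): return b[0]>2 and b[1]>2 and b[2]<638 and b[3]<398
E
python3 - <<'E'
from h import *
P={n:vision.read_camera(n) for n in ['scene','side','wrist']}
np.set_printoptions(precision=3,suppress=True)
for name in list(M)+['marker_mid','season_tray','label_tray','timer_tray']:
    for n in P:
        for r in regions_of(P[n],name)[:5]:
            b=rb(r['region']); out=''
            if name in M and r['p']>.2: 
                x,f=fit(name,[(P[n],b)]); out=(x,f)
            print(name,n,round(r['p'],2),b,r['region'].sum(),*out)
            if 'tray' in name and r['p']>.3:
                c,_=cv2.findContours(r['region'].astype(np.uint8),0,1); c=max(c,key=cv2.contourArea)
                w=np.array([ray(P[n],q,.022)[:2] for q in c[:,0]],np.float32)
                print('   ',cv2.minAreaRect(w))
            if 'marker' in name and r['p']>.2:
                v,u=np.nonzero(r['region']); w=np.array([ray(P[n],q,.008)[:2] for q in zip(u+.5,v+.5)],np.float32)
                print('   ',w.mean(0),cv2.minAreaRect(w))
E
```

```text
salt_shaker_mid scene 0.92 [333 173 350 205] 439 [ 0.423 -0.073] [ 0.061 -2.414 -0.061  1.67 ]
salt_shaker_mid side 0.79 [312 206 327 236] 358 [ 0.428 -0.078] [-0.226 -2.462  0.222  1.267]
salt_shaker_mid side 0.69 [261 178 290 199] 485 [0.411 0.189] [  3.806  -5.605 -11.193   2.285]
salt_shaker_mid wrist 0.94 [113 218 176 253] 1252 [ 0.44  -0.056] [ -1.237 -18.627   9.774   2.091]
spice_jar_a_mid scene 0.81 [385 125 400 159] 440 [ 0.381 -0.345] [-0.815 -0.487  0.758  0.4  ]
spice_jar_a_mid scene 0.5 [285 129 361 179] 2403 [ 0.595 -0.14 ] [  3.542  12.117 -56.371  -1.769]
spice_jar_a_mid side 0.91 [357 254 380 298] 810 [ 0.385 -0.347] [ 0.752 -0.41  -0.687  0.396]
label_roll_mid scene 0.8 [352 161 374 181] 363 [ 0.419 -0.212] [ 0.329 -0.238 -0.323  0.238]
label_roll_mid side 0.83 [335 243 358 265] 442 [ 0.422 -0.218] [-0.132 -0.528  0.131  0.434]
kitchen_timer_mid scene 0.98 [298 214 324 241] 593 [0.436 0.077] [ 0.049 -2.047 -0.052  1.449]
kitchen_timer_mid scene 0.86 [309 276 339 310] 835 [0.313 0.253] [ 0.052 -1.528 -0.053  1.178]
kitchen_timer_mid scene 0.81 [328 237 355 267] 667 
[... 1973 characters left out ...]
3377203941345), (0.1858445405960083, 0.22521710395812988), 2.247235059738159)
label_tray wrist 0.81 [207 307 324 361] 5398
    ((0.5675984025001526, -0.23081743717193604), (0.16681082546710968, 0.09078677743673325), 0.1244792491197586)
timer_tray scene 0.89 [160 220 268 303] 5175
    ((0.586259663105011, 0.26552942395210266), (0.1802278459072113, 0.22502359747886658), 1.9445327520370483)
timer_tray side 0.88 [276 161 341 196] 1283
    ((0.5839894413948059, 0.2404460608959198), (0.1874878853559494, 0.24872811138629913), 1.4612544775009155)
timer_tray wrist 0.84 [198   0 351  50] 6923
    ((0.5962908864021301, 0.17225037515163422), (0.1669038087129593, 0.04854351282119751), 0.0509173721075058)
```

```bash
cat >> h.py <<'E'
from scipy.spatial.transform import Rotation as Ro
def go(x,y,z,yaw=0.,verb=True):
    """command (frac) from current pose to TCP target; yaw=deg about world z from base orientation (tool x=+Y,y=+X,z=-Z)"""
    s=monitor.get_state(); R=np.array(s['orientation']); p=np.array(s['position'])
    T=Ro.from_euler('z',yaw,degrees=True).as_matrix()@np.array([[0,1,0],[1,0,0],[0,0,-1.]])
    d=R.T@(np.array([x,y,z])-p)/.1; r=Ro.from_matrix(R.T@T).as_rotvec()/1.5
    print('pos',p.round(4),'t',round(s['clock'],2),'w',round(s['width'],4),'F',np.round(s['force'],1))
    print('turn',r.round(4),'shift',d.round(3)); return r,d
E
python3 - <<'E'
from h import *
p=vision.read_camera('wrist'); s=monitor.get_state(); print(-p['R'].T@p['t']-s['position'])
go(.45,-.17,.25)
E
```

```text
[-0.00067787  0.06944236  0.19113635]
pos [0.65   0.     0.1932] t 1.7 w 0.0928 F [ 0.4 -0.2 -0.4]
turn [-0.0001 -0.      0.    ] shift [-1.7   -2.    -0.568]
```

Emit:
{"api": "servo_tool", "payload": {"commands": [0,0,0,-0.4,-0.4,-0.2,0,0,0,0,-0.8,-0.8,-0.4,0,0,0,0,-0.9,-1,-0.55,0,0,0,0,-0.9,-1,-0.55,0]}}

```text
clock: 2.03
position: [0.5474, -0.0947, 0.2503]
orientation: [[0.006, 1.0, 0.001], [1.0, -0.006, -0.003], [-0.003, 0.001, -1.0]]
force: [0.7, 0.1, 0.5]
width: 0.0926
```

Emit:
{"api": "servo_tool", "payload": {"commands": [0,0,0,-0.4,-0.4,0,0,0,0,0,-0.8,-0.8,0,0,0,0,0,-0.8,-1,0,0,0,0,0,-0.8,-1,0,0,0,0,0,-0.8,-1,0,0]}}

```text
clock: 2.45
position: [0.4441, -0.1767, 0.2511]
orientation: [[0.012, 1.0, 0.0], [1.0, -0.012, -0.004], [-0.004, 0.0, -1.0]]
force: [0.6, 0.9, 0.5]
width: 0.0928
```

```bash
cat > look.py <<'E'
from h import *
import sys
np.set_printoptions(precision=3,suppress=True)
p=vision.read_camera('wrist'); cv2.imwrite(sys.argv[1],p['pixels'])
print(monitor.get_state()['position'])
for name in sys.argv[2:]:
    for r in regions_of(p,name)[:4]:
        if r['p']<.3: continue
        b=rb(r['region'])
        if name in M:
            x,f=fit(name,[(p,b)]); print(name,round(r['p'],2),b,x,f)
        elif 'tray' in name:
            c,_=cv2.findContours(r['region'].astype(np.uint8),0,1); c=max(c,key=cv2.contourArea)
            w=np.array([ray(p,q,.022)[:2] for q in c[:,0]],np.float32); print(name,round(r['p'],2),b,w.min(0),w.max(0),cv2.minAreaRect(w))
        else:
            v,u=np.nonzero(r['region']); w=np.array([ray(p,q,.008)[:2] for q in zip(u+.5,v+.5)],np.float32)
            print(name,round(r['p'],2),b,w.mean(0),cv2.minAreaRect(w))
E
python3 look.py pics/w1.png salt_shaker_mid label_roll_mid label_tray spice_jar_a_mid season_tray
```

```text
[ 0.447 -0.175  0.251]
salt_shaker_mid 0.87 [290  79 324 115] [ 0.427 -0.081] [-1.255 -0.943  1.254  2.053]
label_roll_mid 0.83 [286 173 327 217] [ 0.421 -0.215] [-0.108  0.215  0.108 -0.213]
label_tray 0.88 [348 148 465 275] [ 0.481 -0.346] [ 0.653 -0.147] ((0.5672352910041809, -0.24668675661087036), (0.16724540293216705, 0.19929879903793335), 2.2888283729553223)
label_tray 0.53 [391   0 530 121] [ 0.535 -0.109] [0.712 0.038] ((0.6236503720283508, -0.03447824716567993), (0.17527584731578827, 0.1476190686225891), 0.8851605653762817)
spice_jar_a_mid 0.59 [267 256 302 315] [ 0.388 -0.344] [-0.269 -0.29   0.338  0.263]
season_tray 0.81 [391   0 530 121] [ 0.537 -0.109] [0.711 0.038] ((0.6236306428909302, -0.03452620655298233), (0.17236369848251343, 0.14745372533798218), 0.7966945767402649)
```

View pics/w1.png

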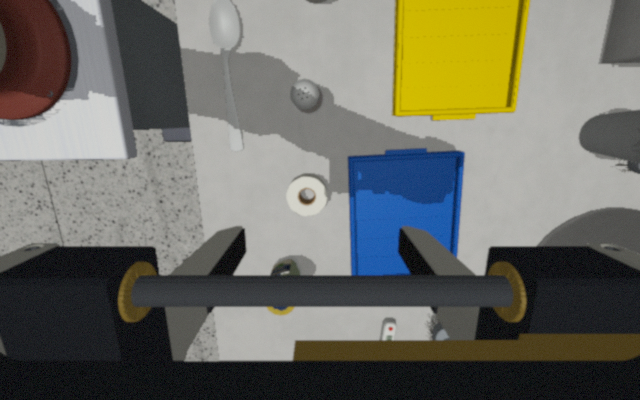

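Spoon handle (232,130) is clear of the salt (306,96). I'm taking the salt first, at about (0.426,-0.077).

```bash
python3 - <<'E'
from h import *
go(.426,-.077,.15)
E
```

```text
pos [ 0.4485 -0.1727  0.2502] t 2.75 w 0.0931 F [ 0.1 -0.3 -0.6]
turn [ 0.0006  0.0017 -0.0014] shift [ 0.959 -0.228  1.   ]
```

Emit:
{"api": "servo_tool", "payload": {"commands": [0,0,0,0.4,-0.1,0.4,0,0,0,0,0.8,-0.2,0.8,0,0,0.002,-0.001,0.96,-0.23,1,0,0,0.002,-0.001,0.96,-0.23,1,0,0,0.002,-0.001,0.96,-0.23,1,0]}}

```text
clock: 3.17
position: [0.4234, -0.0724, 0.1472]
orientation: [[-0.007, 1.0, -0.007], [1.0, 0.007, 0.003], [0.003, -0.007, -1.0]]
force: [-0.5, -0.2, 0.3]
width: 0.0929
```

```bash
python3 - <<'E'
from h import *
np.set_printoptions(precision=3,suppress=True)
p=vision.read_camera('scene'); q=vision.read_camera('side'); o=[]
for c in (p,q):
    r=regions_of(c,'salt_shaker_mid')
    if r and r[0]['p']>.4: b=rb(r[0]['region']); print(b, *fit('salt_shaker_mid',[(c,b)])); o.append((c,b))
go(.426,-.077,.05)
cv2.imwrite('pics/s1.png',np.vstack([cv2.resize(p['pixels'][120:280,230:470],(720,480)) ]))
E
```

```text
[333 174 350 204] [ 0.424 -0.076] [ 0.074 -3.965 -0.074  2.074]
[312 206 326 237] [ 0.425 -0.081] [-0.756 -1.809  0.727  1.026]
pos [ 0.428 -0.078  0.151] t 3.37 w 0.0935 F [-0.3 -0.2  0.3]
turn [ 0.003  0.001 -0.001] shift [ 0.012 -0.02   1.01 ]
```

View pics/s1.png

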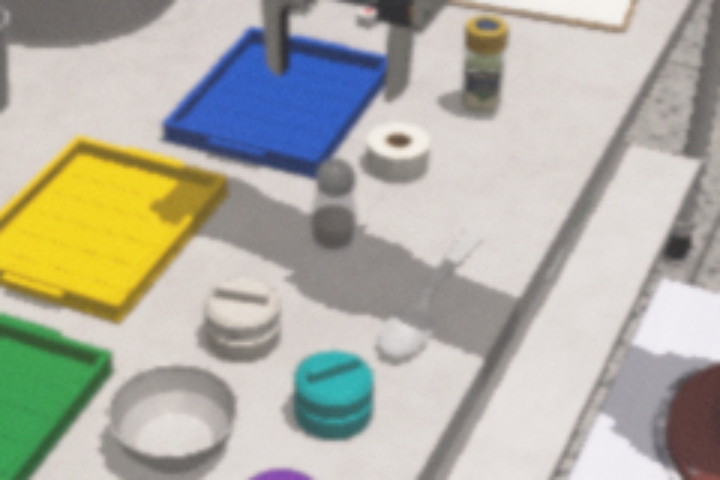

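The crop shows the grey-topped shaker at (333,200), with the fingers above it, the off-white timer at (243,315) and the ochre-capped jar at (483,60). Descending.

Emit:
{"api": "servo_tool", "payload": {"commands": [0,0,0,0,0,0.35,0,0,0,0,0,0,0.7,0,0.002,0,0,0,-0.02,1,0,0.002,0,0,0,-0.02,1,0]}}

```text
clock: 3.7
position: [0.4238, -0.0792, 0.0479]
orientation: [[0.004, 1.0, -0.006], [1.0, -0.004, -0.0], [-0.0, -0.006, -1.0]]
force: [0.2, 0.8, 0.0]
width: 0.0929
```

Emit:
{"api": "servo_tool", "payload": {"commands": [0,0,0,0,0,0.12,0,0,0,0,0,0,0.24,0,0,0,0,0,0,0.24,0]}}

```text
clock: 3.95
position: [0.4246, -0.0803, 0.0242]
orientation: [[0.006, 1.0, -0.006], [1.0, -0.006, -0.001], [-0.001, -0.006, -1.0]]
force: [-0.4, -0.2, 0.4]
width: 0.0928
```

```bash
python3 - <<'E'
from h import *
go(.426,-.077,.028)
E
```

```text
pos [ 0.4246 -0.0803  0.0242] t 3.95 w 0.0928 F [-0.4 -0.2  0.4]
turn [-0.0039  0.0007 -0.0039] shift [ 0.033  0.014 -0.038]
```

Position is good. I'll square it up and close.

Emit:
{"api": "servo_tool", "payload": {"commands": [-0.003,0,-0.004,0.02,0.01,-0.04,100,-0.003,0,-0.004,0.02,0.01,-0.04,255,-0.003,0,-0.004,0.02,0.01,-0.04,255,-0.003,0,-0.004,0.02,0.01,-0.04,255,-0.003,0,-0.004,0.02,0.01,-0.04,255]}}

```text
clock: 4.37
position: [0.4261, -0.0785, 0.0289]
orientation: [[-0.0, 1.0, 0.0], [1.0, 0.0, -0.001], [-0.001, 0.0, -1.0]]
force: [1.1, 0.0, -0.2]
width: 0.0641
```

Emit:
{"api": "servo_tool", "payload": {"commands": [0,0,0,0,0,0,255,0,0,0,0,0,0,255,0,0,0,0,0,0,255]}}

```text
clock: 4.62
position: [0.4261, -0.0784, 0.029]
orientation: [[-0.0, 1.0, 0.0], [1.0, 0.0, -0.001], [-0.001, 0.0, -1.0]]
force: [0.8, 0.2, -0.5]
width: 0.0444
```

```bash
python3 - <<'E'
from h import *
go(.53,-.04,.15)
E
```

```text
pos [ 0.4261 -0.0784  0.029 ] t 4.62 w 0.0444 F [ 0.8  0.2 -0.5]
turn [0.0002 0.0008 0.0001] shift [ 0.383  1.04  -1.21 ]
```

Grip at 44.4 mm matches the shaker body. Lifting.

Emit:
{"api": "servo_tool", "payload": {"commands": [0,0,0,0,0,-0.05,255,0,0,0,0,0,-0.2,255,0,0,0,0,0,-0.5,255,0,0,0,0,0,-0.8,255,0,0,0,0,0,-0.9,255]}}

```text
clock: 5.03
position: [0.4278, -0.0786, 0.1223]
orientation: [[0.0, 1.0, 0.006], [1.0, -0.0, -0.002], [-0.002, 0.006, -1.0]]
force: [-0.2, -0.2, -1.1]
width: 0.0326
```

Emit:
{"api": "servo_tool", "payload": {"commands": [0,0,0,0.2,0.25,0,255,0,0,0,0.4,0.5,0,255,0,0,0,0.6,0.75,0,255,0,0,0,0.65,1,0,255,0,0,0,0.65,1,0,255]}}

```text
clock: 5.45
position: [0.5331, -0.0103, 0.1232]
orientation: [[-0.005, 1.0, 0.012], [1.0, 0.005, -0.0], [-0.0, 0.012, -1.0]]
force: [-0.0, -1.5, -0.9]
width: 0.0326
```

Emit:
{"api": "servo_tool", "payload": {"commands": [0,0,0,0.2,0.25,0,255,0,0,0,0.4,0.5,0,255,0,0,0,0.6,0.75,0,255,0,0,0,0.6,0.95,0,255,0,0,0,0.6,0.95,0,255]}}

```text
clock: 5.87
position: [0.6307, 0.0519, 0.1238]
orientation: [[-0.007, 1.0, 0.015], [1.0, 0.007, 0.001], [0.001, 0.015, -1.0]]
force: [0.1, -0.8, -0.5]
width: 0.0326
```

```bash
python3 look.py pics/w2.png salt_shaker_mid kitchen_timer_mid timer_tray; python3 - <<'E'
from h import *
p=vision.read_camera('scene'); cv2.imwrite('pics/s2.png',p['pixels'])
go(.624,.047,.05)
E
```

```text
[0.628 0.05  0.124]
salt_shaker_mid 0.68 [292 185 354 273] [0.631 0.015] [ 5.389 14.599 -7.815 -1.663]
kitchen_timer_mid 0.71 [  0  84  62 155] [0.379 0.119] [-1.518 -1.043 46.255  2.037]
kitchen_timer_mid 0.68 [ 84 137 170 204] [0.443 0.074] [-1.489 -1.363  5.218  1.616]
timer_tray 0.72 [187   0 378  92] [0.512 0.148] [0.682 0.225] ((0.5972605347633362, 0.186150461435318), (0.168799489736557, 0.07542529702186584), 0.7739139199256897)
pos [0.6261 0.0489 0.1241] t 6.12 w 0.0324 F [ 0.2  0.4 -0.5]
turn [0.0065 0.0006 0.0021] shift [-0.018 -0.029  0.741]
```

View pics/s2.png

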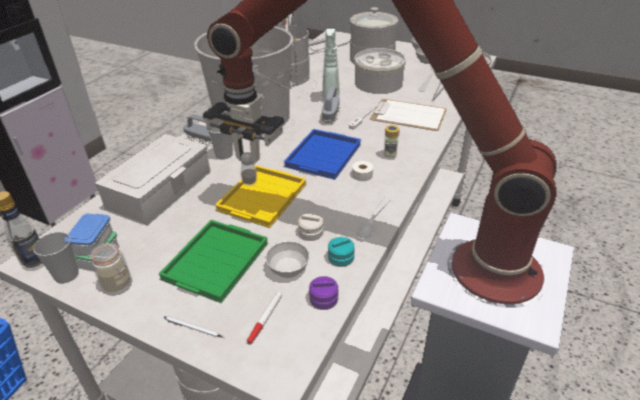

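View pics/w2.png

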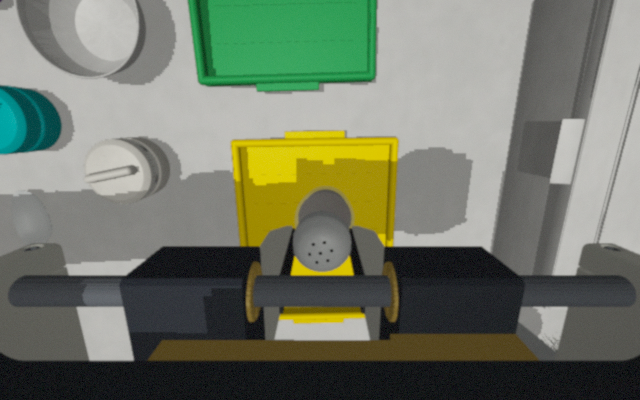

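The width is now 32.6 mm, so the shaker slid down and is held by its narrower top. I'll measure how low it hangs and whether it is tilted.

```bash
python3 - <<'E'
from h import *
np.set_printoptions(precision=3,suppress=True)
m=M['salt_shaker_mid']; C={}
for n in ('scene','side'):
    c=vision.read_camera(n); C[n]=c
    for r in regions_of(c,'salt_shaker_mid')[:3]:
        b=rb(r['region']); print(n,round(r['p'],2),b)
    for bz in (.04,.05,.06,.07,.08,.09,.10):
        print(bz,bb(proj(c,m+[.626,.049,bz])))
a=C['scene']['pixels'][100:220,200:300]; b=C['side']['pixels'][90:210,320:420]
cv2.imwrite('pics/c3.png',np.hstack([cv2.resize(a,(400,480)),cv2.resize(b,(400,480))]))
E
```

```text
scene 0.62 [240 152 257 186]
0.04 [240.585 162.805 260.3   199.983]
0.05 [240.141 159.525 259.965 196.944]
0.06 [239.692 156.213 259.626 193.875]
0.07 [239.24  152.869 259.285 190.777]
0.08 [238.783 149.491 258.94  187.648]
0.09 [238.321 146.08  258.591 184.489]
0.1 [237.855 142.635 258.24  181.3  ]
side 0.52 [343 153 356 179]
0.04 [340.688 162.146 354.748 191.403]
0.05 [340.804 159.363 354.922 188.75 ]
0.06 [340.922 156.557 355.098 186.076]
0.07 [341.04  153.731 355.275 183.381]
0.08 [341.159 150.881 355.454 180.666]
0.09 [341.279 148.01  355.633 177.929]
0.1 [341.4   145.116 355.815 175.171]
```

View pics/c3.png

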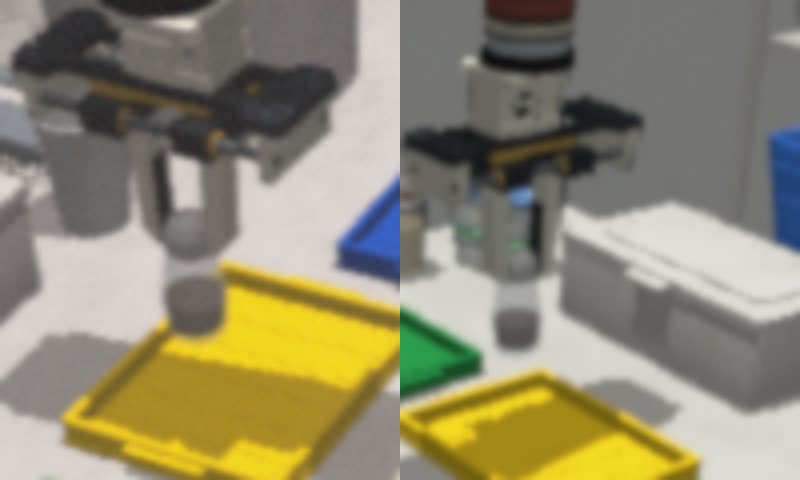

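The shaker hangs upright, with its underside about 45–70 mm below the TCP. I'll descend gently and watch the force.

Emit:
{"api": "servo_tool", "payload": {"commands": [0.006,0,0.002,-0.02,-0.02,0.1,255,0.006,0,0.002,-0.02,-0.02,0.25,255,0.006,0,0.002,-0.02,-0.02,0.34,255,0.006,0,0.002,-0.02,-0.02,0.34,255]}}

```text
clock: 6.65
position: [0.6232, 0.0473, 0.0877]
orientation: [[-0.001, 1.0, -0.003], [1.0, 0.001, -0.001], [-0.001, -0.003, -1.0]]
force: [-0.5, 0.6, -1.5]
width: 0.0328
```

```bash
python3 - <<'E'
from h import *
np.set_printoptions(precision=3,suppress=True)
C={}
for n in ('scene','side'):
    c=vision.read_camera(n); C[n]=c
a=C['scene']['pixels'][120:240,200:300]; b=C['side']['pixels'][110:230,310:410]
cv2.imwrite('pics/c4.png',np.hstack([cv2.resize(a,(400,480),interpolation=2),cv2.resize(b,(400,480),interpolation=2)]))
go(.624,.047,.08)
E
```

```text
pos [0.625 0.048 0.09 ] t 6.75 w 0.0327 F [-0.4 -0.  -1.3]
turn [0.001 0.    0.001] shift [-0.006 -0.012  0.099]
```

View pics/c4.png

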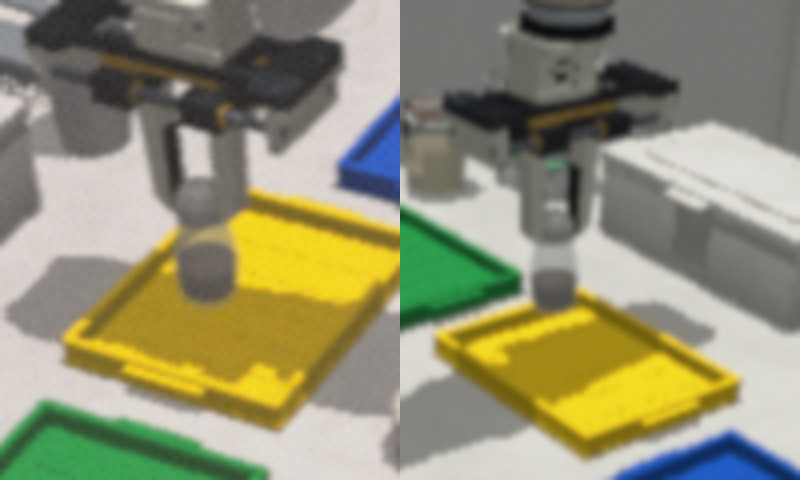

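Emit:
{"api": "servo_tool", "payload": {"commands": [0,0,0,0,-0.01,0.05,255,0,0,0,0,-0.01,0.1,255,0,0,0,0,-0.01,0.1,255]}}

```text
clock: 7.0
position: [0.6235, 0.0476, 0.0791]
orientation: [[-0.001, 1.0, -0.0], [1.0, 0.001, -0.0], [-0.0, -0.0, -1.0]]
force: [-0.2, 0.0, -1.9]
width: 0.0327
```

Emit:
{"api": "servo_tool", "payload": {"commands": [0,0,0,0,0,0.05,255,0,0,0,0,0,0.05,255]}}

```text
clock: 7.17
position: [0.6228, 0.0476, 0.0731]
orientation: [[-0.001, 1.0, -0.002], [1.0, 0.001, -0.001], [-0.001, -0.002, -1.0]]
force: [-0.3, -0.0, -0.8]
width: 0.0327
```

Emit:
{"api": "servo_tool", "payload": {"commands": [0,0,0,0,0,0.05,255,0,0,0,0,0,0.05,255]}}

```text
clock: 7.33
position: [0.622, 0.0475, 0.0671]
orientation: [[-0.001, 1.0, -0.004], [1.0, 0.001, -0.001], [-0.001, -0.004, -1.0]]
force: [-0.2, 1.0, -1.8]
width: 0.0331
```

Emit:
{"api": "servo_tool", "payload": {"commands": [0,0,0,0,0,0.05,255,0,0,0,0,0,0.05,255]}}

```text
clock: 7.5
position: [0.6211, 0.0474, 0.061]
orientation: [[-0.001, 1.0, -0.006], [1.0, 0.001, -0.001], [-0.001, -0.006, -1.0]]
force: [-0.6, 0.9, -1.2]
width: 0.0327
```

```bash
python3 - <<'E'
from h import *
np.set_printoptions(precision=3,suppress=True)
C={}
for n in ('scene','side'):
    c=vision.read_camera(n); C[n]=c
    for r in regions_of(c,'salt_shaker_mid')[:1]: print(n,r['p'],rb(r['region']))
    for bz in (0.005,.015,.025,.035): print(bz,bb(proj(c,M['salt_shaker_mid']+[.624,.0476,bz])))
a=C['scene']['pixels'][120:240,200:300]; b=C['side']['pixels'][110:230,310:410]
cv2.imwrite('pics/c5.png',np.hstack([cv2.resize(a,(400,480),interpolation=2),cv2.resize(b,(400,480),interpolation=2)]))
go(.624,.047,.06)
E
```

```text
scene 0.73 [245 173 262 207]
0.005 [243.053 173.95  262.36  210.305]
0.015 [242.628 170.779 262.04  207.364]
0.025 [242.2   167.578 261.717 204.396]
0.035 [241.767 164.345 261.391 201.399]
side 0.79 [341 171 354 197]
0.005 [340.061 171.993 353.939 200.848]
0.015 [340.174 169.28  354.108 198.261]
0.025 [340.288 166.546 354.278 195.655]
0.035 [340.402 163.79  354.45  193.029]
pos [0.622 0.048 0.062] t 7.7 w 0.0328 F [-0.3 -0.2 -1.1]
turn [-0.002  0.001  0.001] shift [-0.005  0.019  0.022]
```

View pics/c5.png

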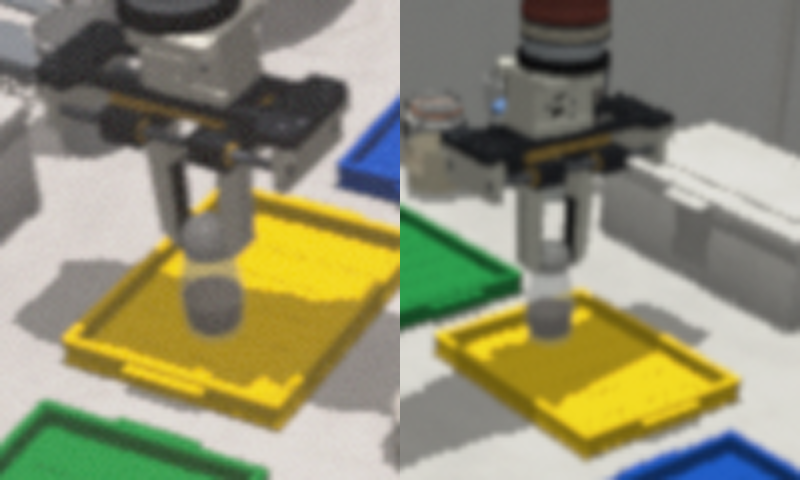

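Emit:
{"api": "servo_tool", "payload": {"commands": [-0.002,0,0,0,0.02,0.02,255,-0.002,0,0,0,0.02,0.04,255,-0.002,0,0,0,0.02,0.04,255]}}

```text
clock: 7.95
position: [0.624, 0.0475, 0.0578]
orientation: [[-0.001, 1.0, -0.001], [1.0, 0.001, -0.001], [-0.001, -0.001, -1.0]]
force: [-0.4, -0.3, -0.6]
width: 0.0328
```

Emit:
{"api": "servo_tool", "payload": {"commands": [0,0,0,0,0,0.02,255,0,0,0,0,0,0.02,255]}}

```text
clock: 8.12
position: [0.6236, 0.0474, 0.0553]
orientation: [[-0.001, 1.0, -0.002], [1.0, 0.001, -0.001], [-0.001, -0.002, -1.0]]
force: [0.2, 0.2, -1.8]
width: 0.0331
```

Emit:
{"api": "servo_tool", "payload": {"commands": [0,0,0,0,0,0.02,255,0,0,0,0,0,0.02,255]}}

```text
clock: 8.28
position: [0.6232, 0.0474, 0.0529]
orientation: [[-0.001, 1.0, -0.003], [1.0, 0.001, -0.001], [-0.001, -0.003, -1.0]]
force: [1.0, 0.0, -1.3]
width: 0.0329
```

Emit:
{"api": "servo_tool", "payload": {"commands": [0,0,0,0,0,0.02,255,0,0,0,0,0,0.02,255]}}

```text
clock: 8.45
position: [0.6229, 0.0474, 0.0504]
orientation: [[-0.001, 1.0, -0.004], [1.0, 0.001, -0.001], [-0.001, -0.004, -1.0]]
force: [-0.4, 1.0, 0.3]
width: 0.0327
```

Emit:
{"api": "servo_tool", "payload": {"commands": [0,0,0,0,0,0.02,255,0,0,0,0,0,0.02,255]}}

```text
clock: 8.62
position: [0.6225, 0.0473, 0.0479]
orientation: [[-0.001, 1.0, -0.005], [1.0, 0.001, -0.001], [-0.001, -0.005, -1.0]]
force: [0.6, 0.7, -1.5]
width: 0.0327
```

```bash
python3 - <<'E'
from h import *
np.set_printoptions(precision=3,suppress=True)
C={}
for n in ('scene','side'):
    c=vision.read_camera(n); C[n]=c
    for r in regions_of(c,'salt_shaker_mid')[:1]: print(n,r['p'],rb(r['region']))
a=C['scene']['pixels'][120:240,200:300]; b=C['side']['pixels'][110:230,310:410]
cv2.imwrite('pics/c6.png',np.hstack([cv2.resize(a,(400,480),interpolation=2),cv2.resize(b,(400,480),interpolation=2)]))
go(.624,.047,.045)
E
```

```text
scene 0.83 [245 177 263 208]
side 0.64 [341 174 354 200]
pos [0.623 0.047 0.049] t 8.82 w 0.0324 F [-0.3 -0.6 -0.6]
turn [-0.002  0.001  0.001] shift [-0.003  0.011  0.035]
```

View pics/c6.png

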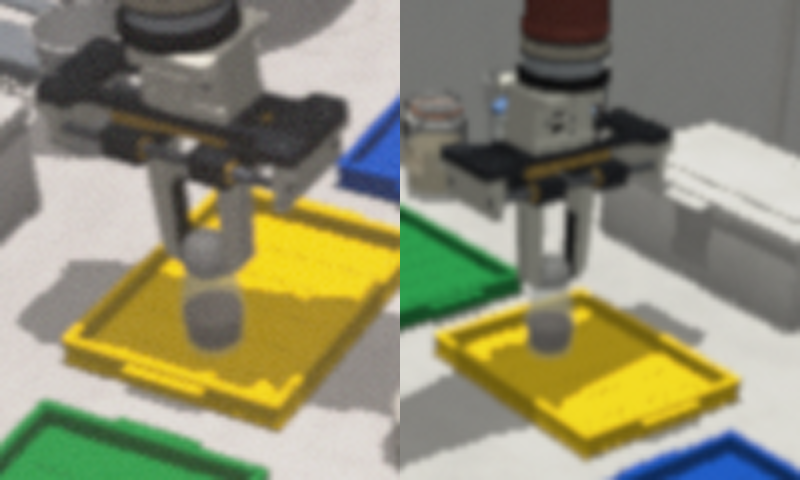

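Emit:
{"api": "servo_tool", "payload": {"commands": [-0.002,0,0,0,0.01,0.02,255,-0.002,0,0,0,0.01,0.02,255]}}

```text
clock: 8.98
position: [0.6241, 0.0473, 0.0463]
orientation: [[-0.001, 1.0, -0.0], [1.0, 0.001, -0.001], [-0.001, -0.0, -1.0]]
force: [0.2, -0.2, -1.6]
width: 0.033
```

Emit:
{"api": "servo_tool", "payload": {"commands": [0,0,0,0,0,0.02,255,0,0,0,0,0,0.02,255]}}

```text
clock: 9.15
position: [0.6244, 0.0473, 0.0462]
orientation: [[-0.001, 1.0, 0.0], [1.0, 0.001, -0.001], [-0.001, 0.0, -1.0]]
force: [-2.3, 0.1, 7.7]
width: 0.0326
```

The force went to +7.7 N, so it is on the floor. Releasing gently.

Emit:
{"api": "servo_tool", "payload": {"commands": [0,0,0,0,0,-0.01,140,0,0,0,0,0,-0.01,140,0,0,0,0,0,-0.01,120,0,0,0,0,0,-0.01,100,0,0,0,0,0,-0.01,80]}}

```text
clock: 9.57
position: [0.6243, 0.0474, 0.0469]
orientation: [[-0.001, 1.0, 0.0], [1.0, 0.001, -0.001], [-0.001, 0.0, -1.0]]
force: [0.2, -1.3, 0.0]
width: 0.0575
```

Emit:
{"api": "servo_tool", "payload": {"commands": [0,0,0,0,0,0,60,0,0,0,0,0,0,60,0,0,0,0,0,0,60]}}

```text
clock: 9.82
position: [0.6242, 0.0473, 0.0467]
orientation: [[-0.001, 1.0, -0.0], [1.0, 0.001, -0.001], [-0.001, -0.0, -1.0]]
force: [0.7, -0.5, 0.2]
width: 0.0707
```

```bash
python3 - <<'E'
from h import *
C={}
for n in ('scene','side'):
    c=vision.read_camera(n); C[n]=c
a=C['scene']['pixels'][120:240,200:300]; b=C['side']['pixels'][110:230,310:410]
cv2.imwrite('pics/c7.png',np.hstack([cv2.resize(a,(400,480),interpolation=2),cv2.resize(b,(400,480),interpolation=2)]))
go(.624,.047,.145)
E
```

```text
pos [0.6242 0.0473 0.0468] t 9.92 w 0.0711 F [-0.7  0.4  0.6]
turn [-0.      0.0008  0.0008] shift [-0.004 -0.002 -0.982]
```

View pics/c7.png

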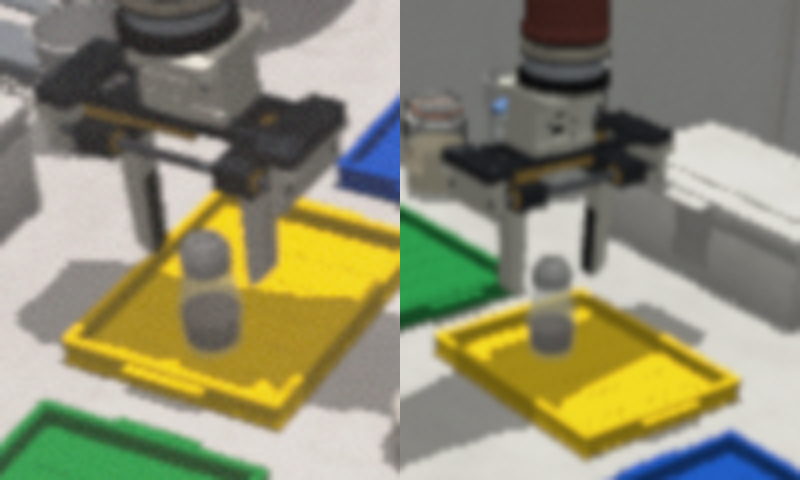

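Salt is standing in the yellow tray. Next is the spice jar.

Emit:
{"api": "servo_tool", "payload": {"commands": [0,0,0,0,0,-0.4,60,0,0,0,0,0,-0.8,60,0,0,0,0,0,-1,0,0,0,0,0,0,-1,0]}}

```text
clock: 10.25
position: [0.6283, 0.0478, 0.1528]
orientation: [[-0.001, 1.0, 0.012], [1.0, 0.001, 0.0], [0.0, 0.012, -1.0]]
force: [0.5, 0.4, 0.2]
width: 0.0803
```

Emit:
{"api": "servo_tool", "payload": {"commands": [0,0,0,-0.4,-0.25,-0.2,0,0,0,0,-0.75,-0.45,-0.4,0,0,0,0,-1,-0.6,-0.5,0,0,0,0,-1,-0.6,-0.5,0]}}

```text
clock: 10.58
position: [0.5654, -0.0623, 0.2046]
orientation: [[0.011, 1.0, 0.013], [1.0, -0.011, -0.007], [-0.007, 0.013, -1.0]]
force: [0.2, -1.0, 0.7]
width: 0.0928
```

Emit:
{"api": "servo_tool", "payload": {"commands": [0,0,0,-0.4,-0.25,0,0,0,0,0,-0.75,-0.45,0,0,0,0,0,-1,-0.6,0,0,0,0,0,-1,-0.6,0,0]}}

```text
clock: 10.92
position: [0.4984, -0.1716, 0.2039]
orientation: [[0.026, 1.0, 0.008], [1.0, -0.026, -0.014], [-0.013, 0.008, -1.0]]
force: [-0.0, -1.3, -0.7]
width: 0.0932
```

Emit:
{"api": "servo_tool", "payload": {"commands": [0,0,0,-0.4,-0.25,0,0,0,0,0,-0.75,-0.45,0,0,0,0,0,-1,-0.6,0,0,0,0,0,-1,-0.6,0,0]}}

```text
clock: 11.25
position: [0.4293, -0.2786, 0.2043]
orientation: [[0.04, 0.999, 0.003], [0.999, -0.04, -0.019], [-0.019, 0.004, -1.0]]
force: [-0.6, -1.3, -0.3]
width: 0.0931
```

Emit:
{"api": "servo_tool", "payload": {"commands": [0,0,0,-0.4,-0.25,0,0,0,0,0,-0.75,-0.45,0,0,0,0,0,-1,-0.6,0,0,0,0,0,-1,-0.6,0,0]}}

```text
clock: 11.58
position: [0.3582, -0.3843, 0.2055]
orientation: [[0.055, 0.998, -0.002], [0.998, -0.055, -0.024], [-0.024, -0.001, -1.0]]
force: [-0.6, -0.7, 0.6]
width: 0.0929
```

```bash
python3 look.py pics/w3.png spice_jar_a_mid label_tray label_roll_mid;python3 - <<'E'
from h import *
np.set_printoptions(precision=3,suppress=True)
for n in ('scene','side'):
    c=vision.read_camera(n)
    for nm in ('spice_jar_a_mid','salt_shaker_mid','label_roll_mid'):
        for r in regions_of(c,nm)[:1]: b=rb(r['region']); print(n,nm,r['p'],b,fit(nm,[(c,b)],.005 if 'salt' in nm else 0))
go(.384,-.346,.15)
E
```

```text
[ 0.361 -0.381  0.205]
spice_jar_a_mid 0.55 [324 121 367 167] [ 0.384 -0.343] [ 0.398  0.795 -0.293 -0.615]
label_tray 0.79 [419   0 576 154] [ 0.477 -0.369] [ 0.655 -0.195] ((0.5655301213264465, -0.28061771392822266), (0.17308048903942108, 0.17680247128009796), 2.1218149662017822)
label_roll_mid 0.95 [343   0 398  55] [ 0.421 -0.224] [-0.42  -1.364  0.38   8.283]
scene spice_jar_a_mid 0.69 [384 125 400 159] (array([ 0.383, -0.344]), array([-0.284, -0.475,  0.27 ,  0.411]))
scene salt_shaker_mid 0.71 [245 177 261 210] (array([0.621, 0.051]), array([-1.572, -2.119,  1.771,  1.311]))
scene label_roll_mid 0.55 [352 160 374 181] (array([ 0.42 , -0.215]), array([ 0.344,  0.303, -0.336, -0.258]))
side spice_jar_a_mid 0.7 [357 254 379 297] (array([ 0.385, -0.344]), array([ 0.266, -0.951, -0.248,  0.766]))
side salt_shaker_mid 0.48 [342 187 350 201] (array([0.614, 0.042]), array([ -3.31 , -13.768,   2.633,   1.294]))
side label_roll_mid 0.88 [335 243 358 266] (array([ 0.421, -0.22 ]), array([-0.158, -0.024,  0.155,  0.008]))
pos [ 0.366 -0.376  0.206] t 12.18 w 0.0932 F [-0.2  0.1  0. ]
turn [ 0.002  0.012 -0.026] shift [0.313 0.168 0.555]
```

View pics/w3.png

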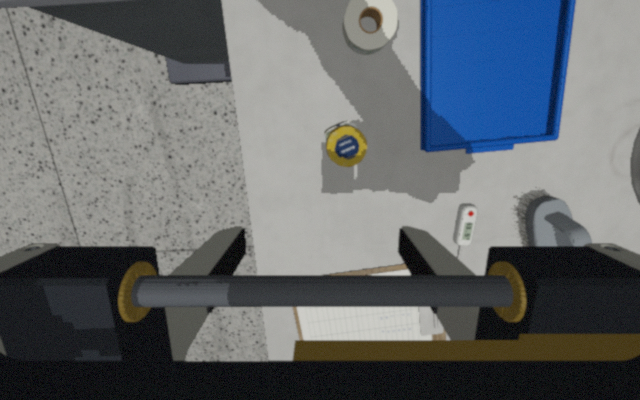

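The wrist view shows the ochre cap at (347,146), the roll at (370,22) and the blue tray's end edge. The jar is at (0.384,-0.344).

Emit:
{"api": "servo_tool", "payload": {"commands": [0.002,0.012,-0.026,0.31,0.17,0.1,0,0.002,0.012,-0.026,0.32,0.17,0.4,0,0.002,0.012,-0.026,0.32,0.17,0.55,0,0.002,0.012,-0.026,0.32,0.17,0.55,0]}}

```text
clock: 12.52
position: [0.3828, -0.343, 0.1475]
orientation: [[-0.002, 1.0, -0.005], [1.0, 0.002, 0.004], [0.004, -0.005, -1.0]]
force: [-0.4, -0.1, 0.5]
width: 0.0929
```

```bash
python3 - <<'E'
from h import *
go(.384,-.344,.055)
E
```

```text
pos [ 0.3828 -0.343   0.1475] t 12.52 w 0.0929 F [-0.4 -0.1  0.5]
turn [-0.0033 -0.0027  0.0011] shift [-0.013  0.017  0.925]
```

Emit:
{"api": "servo_tool", "payload": {"commands": [-0.003,-0.003,0,-0.01,0.02,0.35,0,-0.003,-0.003,0,-0.01,0.02,0.7,0,-0.003,-0.003,0,-0.01,0.02,0.92,0,-0.003,-0.003,0,-0.01,0.02,0.92,0]}}

```text
clock: 12.85
position: [0.3821, -0.342, 0.0525]
orientation: [[-0.001, 1.0, -0.006], [1.0, 0.001, 0.004], [0.004, -0.006, -1.0]]
force: [-0.7, 0.5, -0.0]
width: 0.0932
```

Emit:
{"api": "servo_tool", "payload": {"commands": [0,0,0,0,0,0.15,0,0,0,0,0,0,0.25,0,0,0,0,0,0,0.25,0]}}

```text
clock: 13.1
position: [0.3818, -0.342, 0.0273]
orientation: [[-0.001, 1.0, -0.007], [1.0, 0.001, 0.005], [0.005, -0.007, -1.0]]
force: [0.6, -0.4, -0.7]
width: 0.0929
```

```bash
python3 - <<'E'
from h import *
go(.384,-.344,.031)
E
```

```text
pos [ 0.3818 -0.342   0.0273] t 13.1 w 0.0929 F [ 0.6 -0.4 -0.7]
turn [-0.0049 -0.0032  0.0007] shift [-0.02   0.022 -0.037]
```

Emit:
{"api": "servo_tool", "payload": {"commands": [-0.005,-0.003,0,-0.02,0.02,-0.03,80,-0.005,-0.003,0,-0.02,0.02,-0.03,255,-0.005,-0.003,0,-0.02,0.02,-0.03,255,-0.005,-0.003,0,-0.02,0.02,-0.03,255,-0.005,-0.003,0,-0.02,0.02,-0.03,255]}}

```text
clock: 13.52
position: [0.3841, -0.3443, 0.031]
orientation: [[-0.001, 1.0, 0.001], [1.0, 0.001, -0.001], [-0.001, 0.001, -1.0]]
force: [-0.2, -0.3, 1.3]
width: 0.0644
```

Emit:
{"api": "servo_tool", "payload": {"commands": [0,0,0,0,0,0,255,0,0,0,0,0,0,255,0,0,0,0,0,0,255,0,0,0,0,0,0,255,0,0,0,0,0,0,255]}}

```text
clock: 13.93
position: [0.3845, -0.3444, 0.0311]
orientation: [[-0.001, 1.0, 0.002], [1.0, 0.001, -0.001], [-0.001, 0.002, -1.0]]
force: [-0.3, 0.2, 1.3]
width: 0.0452
```

Emit:
{"api": "servo_tool", "payload": {"commands": [0,0,0,0,0,0,255,0,0,0,0,0,0,255,0,0,0,0,0,0,255,0,0,0,0,0,0,255,0,0,0,0,0,0,255]}}

```text
clock: 14.35
position: [0.3845, -0.3444, 0.0311]
orientation: [[-0.001, 1.0, 0.002], [1.0, 0.001, -0.001], [-0.001, 0.002, -1.0]]
force: [-0.2, 0.0, 1.3]
width: 0.0443
```

Emit:
{"api": "servo_tool", "payload": {"commands": [0,0,0,0,0,0,255,0,0,0,0,0,0,255,0,0,0,0,0,0,255,0,0,0,0,0,0,255,0,0,0,0,0,0,255]}}

```text
clock: 14.77
position: [0.3845, -0.3444, 0.0311]
orientation: [[-0.001, 1.0, 0.002], [1.0, 0.001, -0.001], [-0.001, 0.002, -1.0]]
force: [0.9, 0.5, 0.6]
width: 0.0446
```

Emit:
{"api": "servo_tool", "payload": {"commands": [0,0,0,0,0,-0.02,255,0,0,0,0,0,-0.05,255,0,0,0,0,0,-0.1,255,0,0,0,0,0,-0.15,255,0,0,0,0,0,-0.2,255]}}

```text
clock: 15.18
position: [0.3844, -0.3444, 0.0516]
orientation: [[-0.001, 1.0, 0.002], [1.0, 0.001, -0.001], [-0.001, 0.002, -1.0]]
force: [0.1, 0.2, -1.8]
width: 0.0443
```

```bash
python3 - <<'E'
from h import *
C={}
for n in ('scene','side'):
    c=vision.read_camera(n); C[n]=c
a=C['scene']['pixels'][60:180,340:440]; b=C['side']['pixels'][190:310,320:420]
cv2.imwrite('pics/c8.png',np.hstack([cv2.resize(a,(400,480),interpolation=2),cv2.resize(b,(400,480),interpolation=2)]))
go(.384,-.344,.13)
E
```

```text
pos [ 0.385  -0.3449  0.0522] t 15.28 w 0.0446 F [-0.3 -0.6 -1. ]
turn [0.0023 0.0015 0.0007] shift [ 0.008 -0.008 -0.778]
```

View pics/c8.png

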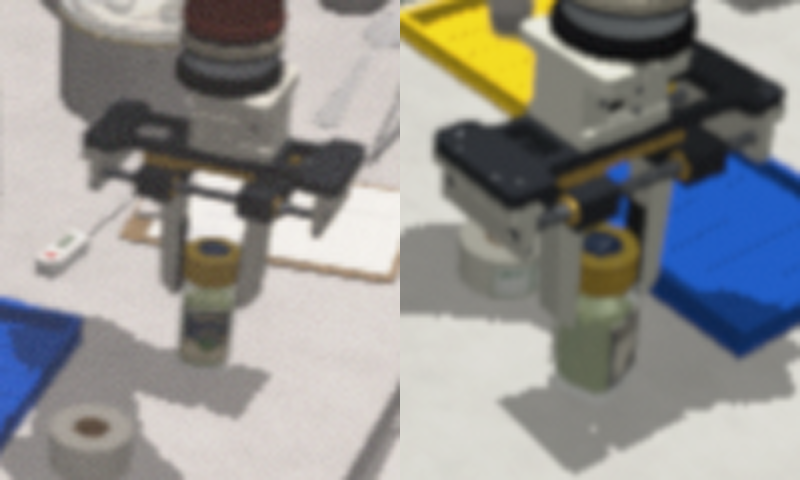

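The jar is lifted upright and held without slip: its base moved up about 8 px, roughly 21 mm. The finger tips look higher than the reported TCP, so I'll check that by projection.

```bash
python3 - <<'E'
from h import *
C=[]
s=monitor.get_state(); R=s['orientation']; p=s['position']
for n,(u0,v0) in (('scene',(340,60)),('side',(320,190))):
    c=vision.read_camera(n); im=cv2.resize(c['pixels'][v0:v0+120,u0:u0+100],(400,480),interpolation=2)
    for k,col in ((0,(0,0,255)),(-.0188,(0,255,0)),(-.04,(255,0,0))):
        for sgn in (-1,1):
            q=proj(c,(p+R@np.array([0,sgn*(.0223+.008),k]))[None])[0]
            cv2.circle(im,(int((q[0]-u0)*4),int((q[1]-v0)*4)),3,col,-1)
    for z in (p[2]-.031,p[2]+.065):
        q=proj(c,np.array([[p[0],p[1],z]]))[0]; cv2.circle(im,(int((q[0]-u0)*4),int((q[1]-v0)*4)),3,(255,0,255),-1)
    C.append(im)
cv2.imwrite('pics/c9.png',np.hstack(C))
E
```

```text
(no output)
```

View pics/c9.png

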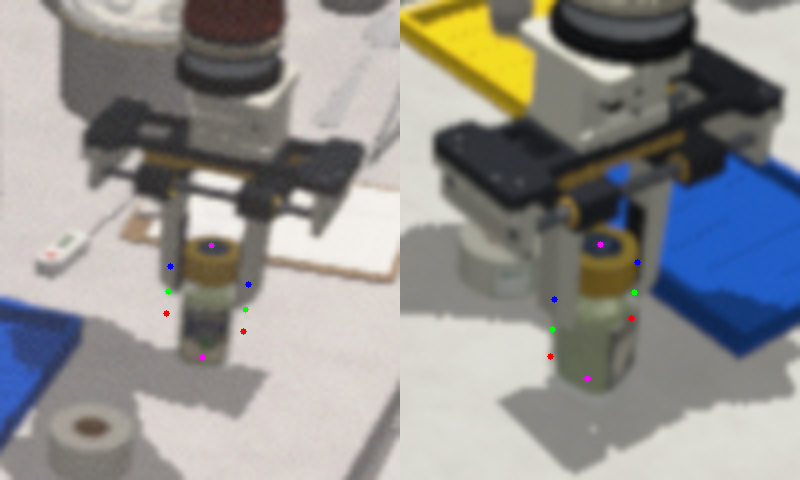

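The finger tips actually sit near the green dots, about 19 mm above the reported TCP. So the grip is at the jar's upper part and I should go lower on later grasps. The jar is held firmly, so I'll carry it over.

Emit:
{"api": "servo_tool", "payload": {"commands": [0,0,0,0,0,-0.2,255,0,0,0,0,0,-0.45,255,0,0,0,0,0,-0.7,255,0,0,0,0,0,-0.75,255,0,0,0,0,0,-0.75,255]}}

```text
clock: 15.8
position: [0.3853, -0.3452, 0.1277]
orientation: [[-0.001, 1.0, 0.005], [1.0, 0.001, -0.004], [-0.004, 0.005, -1.0]]
force: [0.1, -0.3, -2.3]
width: 0.0448
```

Emit:
{"api": "servo_tool", "payload": {"commands": [0,0,0,0.2,0.15,0,255,0,0,0,0.45,0.35,0,255,0,0,0,0.7,0.55,0,255,0,0,0,0.95,0.75,0,255,0,0,0,1,0.8,0,255]}}

```text
clock: 16.22
position: [0.4682, -0.238, 0.1258]
orientation: [[-0.01, 1.0, 0.005], [1.0, 0.01, 0.002], [0.002, 0.005, -1.0]]
force: [0.2, 0.2, -1.6]
width: 0.0446
```

Emit:
{"api": "servo_tool", "payload": {"commands": [0,0,0,0.25,0.2,0,255,0,0,0,0.5,0.4,0,255,0,0,0,0.75,0.6,0,255,0,0,0,0.95,0.75,0,255,0,0,0,1,0.8,0,255]}}

```text
clock: 16.63
position: [0.5489, -0.1312, 0.1244]
orientation: [[-0.018, 1.0, 0.004], [1.0, 0.018, 0.006], [0.006, 0.004, -1.0]]
force: [-0.3, 0.3, -1.7]
width: 0.0446
```

Emit:
{"api": "servo_tool", "payload": {"commands": [0,0,0,0.25,0.2,0,255,0,0,0,0.5,0.4,0,255,0,0,0,0.7,0.55,0,255,0,0,0,0.8,0.65,0,255,0,0,0,0.8,0.65,0,255]}}

```text
clock: 17.05
position: [0.6133, -0.0464, 0.1233]
orientation: [[-0.023, 1.0, 0.003], [1.0, 0.023, 0.009], [0.009, 0.003, -1.0]]
force: [-0.6, 0.1, -2.1]
width: 0.0447
```

```bash
python3 - <<'E'
from h import *
go(.624,-.043,.055)
E
```

```text
pos [ 0.6133 -0.0464  0.1233] t 17.05 w 0.0447 F [-0.6  0.1 -2.1]
turn [ 0.0018 -0.0058  0.0154] shift [0.026 0.106 0.684]
```

Emit:
{"api": "servo_tool", "payload": {"commands": [0.002,-0.006,0.015,0.026,0.1,0.1,255,0.002,-0.006,0.015,0.026,0.1,0.25,255,0.002,-0.006,0.015,0.026,0.1,0.45,255,0.002,-0.006,0.015,0.026,0.1,0.6,255,0.002,-0.006,0.015,0.026,0.1,0.68,255]}}

```text
clock: 17.47
position: [0.6199, -0.046, 0.0522]
orientation: [[0.002, 1.0, -0.007], [1.0, -0.002, -0.002], [-0.002, -0.007, -1.0]]
force: [-0.4, 0.2, -2.0]
width: 0.0445
```

```bash
python3 - <<'E'
from h import *
C=[]
for n,(u0,v0) in (('scene',(220,110)),('side',(310,130))):
    c=vision.read_camera(n); C.append(cv2.resize(c['pixels'][v0:v0+120,u0:u0+100],(400,480),interpolation=2))
cv2.imwrite('pics/c10.png',np.hstack(C))
go(.624,-.043,.04)
E
```

```text
pos [ 0.6207 -0.0452  0.0531] t 17.57 w 0.0448 F [-0.2 -0.3 -1.9]
turn [-0.0041  0.001  -0.0012] shift [0.022 0.034 0.131]
```

View pics/c10.png

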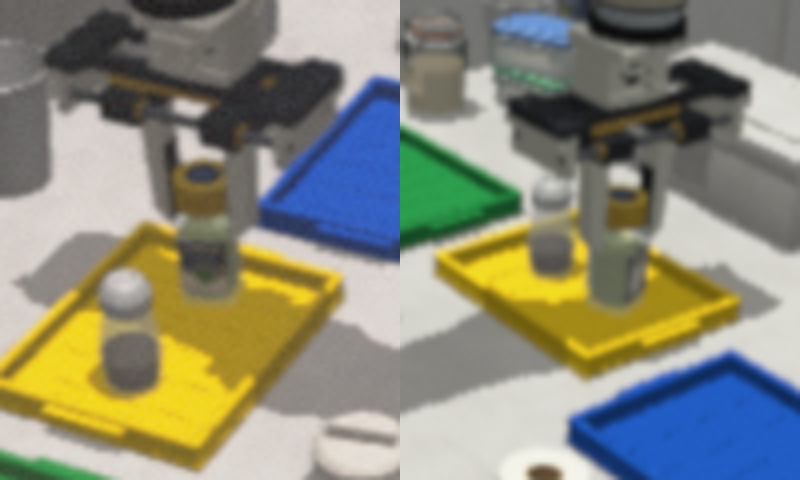

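Emit:
{"api": "servo_tool", "payload": {"commands": [-0.004,0,0,0.01,0.03,0.05,255,-0.004,0,0,0.01,0.03,0.1,255,-0.004,0,0,0.01,0.03,0.13,255,-0.004,0,0,0.01,0.03,0.13,255]}}

```text
clock: 17.9
position: [0.6232, -0.0444, 0.0397]
orientation: [[0.002, 1.0, -0.001], [1.0, -0.002, -0.002], [-0.002, -0.001, -1.0]]
force: [-0.4, -0.3, -2.0]
width: 0.0446
```

Emit:
{"api": "servo_tool", "payload": {"commands": [0,0,0,0,0,0.02,255,0,0,0,0,0,0.02,255]}}

```text
clock: 18.07
position: [0.6232, -0.0443, 0.0377]
orientation: [[0.002, 1.0, -0.001], [1.0, -0.002, -0.002], [-0.002, -0.001, -1.0]]
force: [-0.0, 0.1, -1.7]
width: 0.0444
```

Emit:
{"api": "servo_tool", "payload": {"commands": [0,0,0,0,0,0.02,255,0,0,0,0,0,0.02,255]}}

```text
clock: 18.23
position: [0.6238, -0.0443, 0.0362]
orientation: [[0.001, 1.0, 0.0], [1.0, -0.001, -0.002], [-0.002, 0.0, -1.0]]
force: [-0.1, -0.5, 0.5]
width: 0.0447
```

Emit:
{"api": "servo_tool", "payload": {"commands": [0,0,0,0,0,0.015,255,0,0,0,0,0,0.015,255]}}

```text
clock: 18.4
position: [0.6239, -0.0443, 0.036]
orientation: [[0.001, 1.0, 0.001], [1.0, -0.001, -0.002], [-0.002, 0.001, -1.0]]
force: [-2.1, -0.1, 6.4]
width: 0.0445
```

Emit:
{"api": "servo_tool", "payload": {"commands": [0,0,0,0,0,0,130,0,0,0,0,0,0,110,0,0,0,0,0,0,90,0,0,0,0,0,0,60,0,0,0,0,0,0,60]}}

```text
clock: 18.82
position: [0.624, -0.0443, 0.0359]
orientation: [[0.001, 1.0, 0.001], [1.0, -0.001, -0.002], [-0.002, 0.001, -1.0]]
force: [0.6, 0.1, 0.7]
width: 0.0675
```

Emit:
{"api": "servo_tool", "payload": {"commands": [0,0,0,0,0,0,60,0,0,0,0,0,0,60,0,0,0,0,0,-0.3,60,0,0,0,0,0,-0.7,60,0,0,0,0,0,-1,60]}}

```text
clock: 19.23
position: [0.6242, -0.0441, 0.1378]
orientation: [[0.002, 1.0, 0.002], [1.0, -0.002, -0.002], [-0.002, 0.002, -1.0]]
force: [1.2, -0.9, -0.0]
width: 0.0711
```

Emit:
{"api": "servo_tool", "payload": {"commands": [0,0,0,0,0,-0.3,0,0,0,0,0,0,-0.7,0,0,0,0,0,0,-0.7,0]}}

```text
clock: 19.48
position: [0.6293, -0.0445, 0.2167]
orientation: [[0.002, 1.0, 0.018], [1.0, -0.002, -0.002], [-0.002, 0.018, -1.0]]
force: [1.4, -0.5, 0.5]
width: 0.0863
```

```bash
python3 - <<'E'
from h import *
C=[]
for n,(u0,v0) in (('scene',(220,110)),('side',(310,130))):
    c=vision.read_camera(n); C.append(cv2.resize(c['pixels'][v0:v0+120,u0:u0+100],(400,480),interpolation=2))
cv2.imwrite('pics/c11.png',np.hstack(C))
go(.42,-.217,.15,90)
E
python3 look.py pics/w4.png spice_jar_a_mid salt_shaker_mid season_tray
```

```text
pos [ 0.6252 -0.0442  0.2099] t 19.58 w 0.0915 F [ 0.7  0.  -0.3]
turn [ 0.0022  0.0042 -1.0482] shift [-1.731 -2.053  0.589]
[ 0.624 -0.044  0.208]
spice_jar_a_mid 0.72 [301 157 341 208] [ 0.625 -0.045] [ 0.337  0.769 -0.338 -0.606]
salt_shaker_mid 0.74 [305  80 340 120] [0.626 0.046] [-2.934 -1.259  3.005  1.802]
season_tray 0.85 [249  44 390 222] [ 0.54  -0.107] [0.712 0.113] ((0.6259824633598328, 0.0020657330751419067), (0.16754524409770966, 0.22025157511234283), 1.586159348487854)
```

View pics/c11.png

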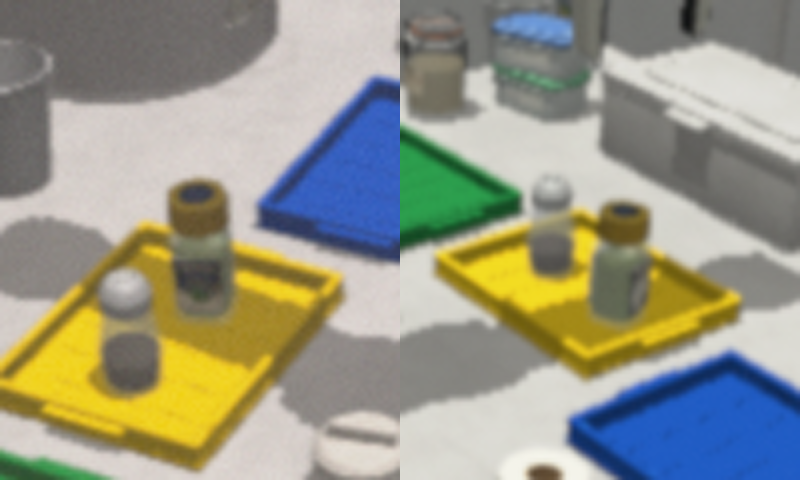

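Both stand upright in the yellow tray: jar at (0.625,-0.045) and salt at (0.626,0.046), with tray centre at (0.626,0.002). Next is the off-white timer.

Emit:
{"api": "servo_tool", "payload": {"commands": [0,0,0,0.3,-0.4,0,0,0,0,0,0.6,-0.8,0,0,0,0,0,0.7,-0.9,0,0,0,0,0,0.7,-0.9,0,0]}}

```text
clock: 20.12
position: [0.5267, 0.0322, 0.2043]
orientation: [[-0.007, 1.0, -0.011], [1.0, 0.007, 0.002], [0.002, -0.011, -1.0]]
force: [-0.2, -0.3, 0.1]
width: 0.0933
```

Emit:
{"api": "servo_tool", "payload": {"commands": [0,0,0,0.3,-0.4,0,0,0,0,0,0.35,-0.8,0.2,0,0,0,0,0.35,-0.85,0.4,0,0,0,0,0.35,-0.85,0.4,0,0,0,0,0.35,-0.85,0.4,0]}}

```text
clock: 20.53
position: [0.4386, 0.0664, 0.1637]
orientation: [[-0.008, 1.0, -0.016], [1.0, 0.008, 0.001], [0.001, -0.016, -1.0]]
force: [0.6, -0.2, -0.4]
width: 0.0932
```

```bash
python3 look.py pics/w5.png bowl_c_mid timer_tray kitchen_timer_mid; python3 - <<'E'
from h import *
np.set_printoptions(precision=3,suppress=True)
for n in ('scene','side'):
    c=vision.read_camera(n)
    for r in regions_of(c,'kitchen_timer_mid')[:3]: b=rb(r['region']); print(n,r['p'],b,fit('kitchen_timer_mid',[(c,b)]))
go(.44,.072,.1)
E
```

```text
[0.441 0.066 0.165]
bowl_c_mid 0.68 [265   0 367 101] [0.429 0.197] [ 0.074 -1.541 -0.079  8.66 ]
timer_tray 0.78 [391   0 569 112] [0.507 0.148] [0.68  0.254] ((0.5932621359825134, 0.20073196291923523), (0.17308025062084198, 0.10569052398204803), 0.20976875722408295)
kitchen_timer_mid 0.96 [197 106 262 164] [0.335 0.12 ] [-1.459 -1.275  2.671  2.421]
kitchen_timer_mid 0.86 [297 149 353 207] [0.439 0.074] [-1.254 -1.527  1.224  1.649]
kitchen_timer_mid 0.71 [164   0 239  41] [0.313 0.214] [-1.316 -1.055  2.234 36.968]
kitchen_timer_mid 0.4 [455 250 487 275] [ 0.602 -0.052] [-32.492  -3.216   1.793  35.604]
scene 0.96 [309 276 339 310] (array([0.313, 0.253]), array([ 0.052, -1.528, -0.053,  1.178]))
scene 0.91 [328 237 355 267] (array([0.332, 0.123]), array([-0.186, -1.636,  0.183,  1.192]))
scene 0.9 [298 212 325 242] (array([0.435, 0.076]), array([ 0.554, -0.234, -0.571,  0.244]))
side 0.73 [230 182 249 202] (array([0.319, 0.252]), array([-0.482, -0.07 ,  0.499,  0.018]))
side 0.55 [287 195 307 215] (array([0.439, 0.069]), array([ 0.099, -0.941, -0.1  ,  0.764]))
pos [0.442 0.067 0.166] t 20.93 w 0.0927 F [-0.1 -1.  -0.1]
turn [-0.007 -0.002  0.004] shift [ 0.054 -0.013  0.657]
```

View pics/w5.png

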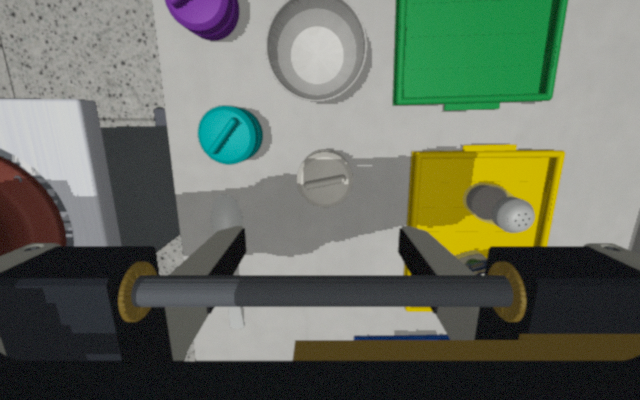

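The off-white timer is at (325,178), turquoise at (230,134) and purple at (205,15). The off-white one is at (0.439,0.073).

Emit:
{"api": "servo_tool", "payload": {"commands": [-0.007,-0.002,0.004,0.06,-0.02,0.3,0,-0.007,-0.002,0.004,0.06,-0.02,0.65,0,-0.007,-0.002,0.004,0.06,-0.02,0.9,0,-0.007,-0.002,0.004,0.06,-0.02,0.9,0]}}

```text
clock: 21.27
position: [0.436, 0.0721, 0.0723]
orientation: [[-0.001, 1.0, -0.008], [1.0, 0.001, -0.002], [-0.002, -0.008, -1.0]]
force: [0.4, 0.1, -0.3]
width: 0.0931
```

```bash
cat > tips.py <<'E'
from h import *
import sys
C=[];s=monitor.get_state(); R=s['orientation']; p=s['position']; h=s['width']/2+.008
for n in ('scene','side'):
    c=vision.read_camera(n); q=proj(c,p[None])[0]; u0=int(min(max(q[0]-50,0),540));v0=int(min(max(q[1]-75,0),280))
    im=cv2.resize(c['pixels'][v0:v0+120,u0:u0+100],(400,480),interpolation=2)
    for k,col in ((0,(0,0,255)),(-.0188,(0,255,0))):
        for sgn in (-1,1):
            q=proj(c,(p+R@np.array([0,sgn*h,k]))[None])[0]
            cv2.circle(im,(int((q[0]-u0)*4),int((q[1]-v0)*4)),2,col,-1)
    C.append(im)
cv2.imwrite(sys.argv[1],np.hstack(C))
E
python3 tips.py pics/t1.png; python3 - <<'E'
from h import *
go(.439,.073,.02)
E
```

```text
pos [0.4392 0.0725 0.0757] t 21.37 w 0.0929 F [ 1.   0.1 -0.2]
turn [-0.0003  0.0006 -0.    ] shift [ 0.005 -0.002  0.557]
```

View pics/t1.png

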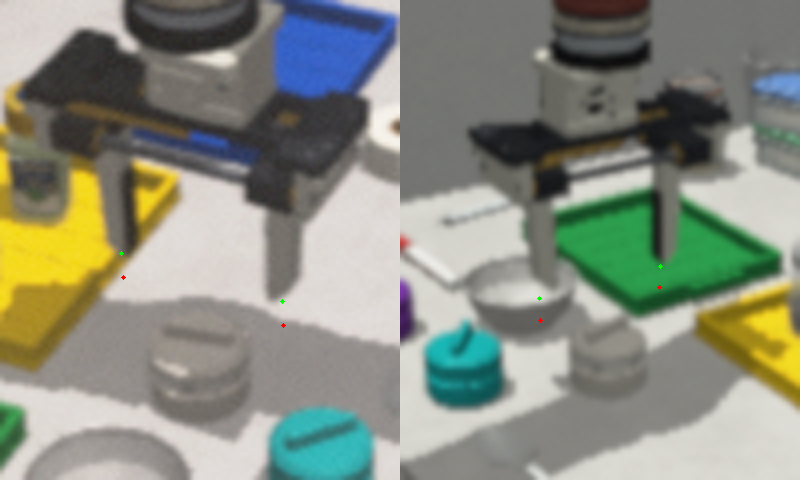

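Emit:
{"api": "servo_tool", "payload": {"commands": [0,0,0,0,0,0.25,0,0,0,0,0,0,0.5,0,0,0,0,0,0,0.65,0,0,0,0,0,0,0.65,0]}}

```text
clock: 21.7
position: [0.4395, 0.0724, 0.0102]
orientation: [[0.0, 1.0, -0.001], [1.0, -0.0, -0.001], [-0.001, -0.001, -1.0]]
force: [-1.1, -0.7, -0.1]
width: 0.0931
```

```bash
python3 tips.py pics/t2.png; python3 - <<'E'
from h import *
go(.439,.073,-.006)
E
```

```text
pos [0.4407 0.0726 0.012 ] t 21.8 w 0.093 F [-0.2 -0.6 -0.4]
turn [ 0.0014  0.0003 -0.0003] shift [ 0.004 -0.017  0.18 ]
```

View pics/t2.png

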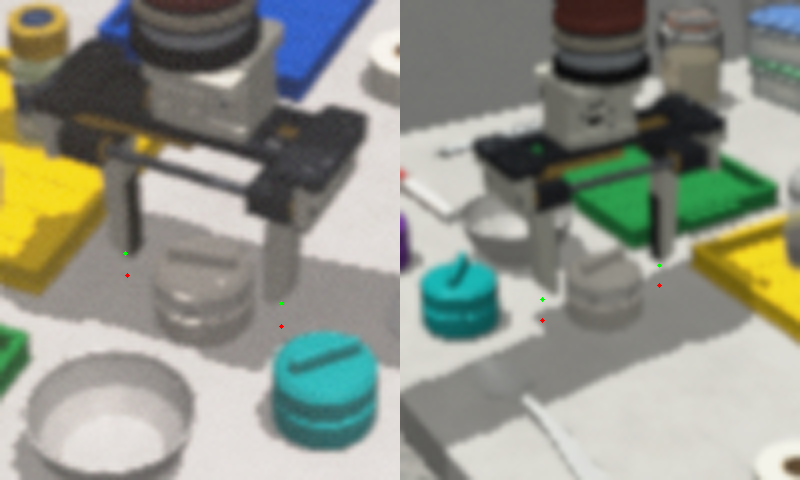

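The tips are still about 30 mm above the table here, which confirms the offset. Going lower, to TCP about −3 mm.

Emit:
{"api": "servo_tool", "payload": {"commands": [0,0,0,0,-0.02,0.06,0,0,0,0,0,-0.02,0.12,0,0,0,0,0,-0.02,0.15,0,0,0,0,0,-0.02,0.15,0]}}

```text
clock: 22.13
position: [0.4387, 0.0726, -0.0031]
orientation: [[0.0, 1.0, 0.002], [1.0, -0.0, -0.0], [-0.0, 0.002, -1.0]]
force: [-0.4, 1.0, -0.1]
width: 0.0929
```

Emit:
{"api": "servo_tool", "payload": {"commands": [0,0,0,0,0,0,100,0,0,0,0,0,0,255,0,0,0,0,0,0,255,0,0,0,0,0,0,255,0,0,0,0,0,0,255]}}

```text
clock: 22.55
position: [0.4388, 0.0726, -0.003]
orientation: [[0.0, 1.0, 0.002], [1.0, -0.0, -0.0], [-0.0, 0.002, -1.0]]
force: [0.6, 0.1, -0.2]
width: 0.064
```

Emit:
{"api": "servo_tool", "payload": {"commands": [0,0,0,0,0,0,255,0,0,0,0,0,0,255,0,0,0,0,0,0,255,0,0,0,0,0,0,255,0,0,0,0,0,0,255]}}

```text
clock: 22.97
position: [0.4389, 0.0727, -0.003]
orientation: [[0.0, 1.0, 0.003], [1.0, -0.0, -0.0], [-0.0, 0.003, -1.0]]
force: [0.1, 0.3, -1.1]
width: 0.0604
```

Emit:
{"api": "servo_tool", "payload": {"commands": [0,0,0,0,0,-0.03,255,0,0,0,0,0,-0.1,255,0,0,0,0,0,-0.25,255,0,0,0,0,0,-0.45,255,0,0,0,0,0,-0.5,255]}}

```text
clock: 23.38
position: [0.4399, 0.0729, 0.0492]
orientation: [[0.0, 1.0, 0.006], [1.0, -0.0, 0.0], [0.0, 0.006, -1.0]]
force: [0.3, 0.1, -0.9]
width: 0.0604
```

```bash
python3 tips.py pics/t3.png; python3 - <<'E'
from h import *
go(.44,.073,.10)
E
```

```text
pos [0.4396 0.0729 0.0481] t 23.48 w 0.0608 F [ 0.1 -0.2 -1.7]
turn [ 0.0036 -0.0002 -0.0002] shift [ 0.001  0.007 -0.519]
```

View pics/t3.png

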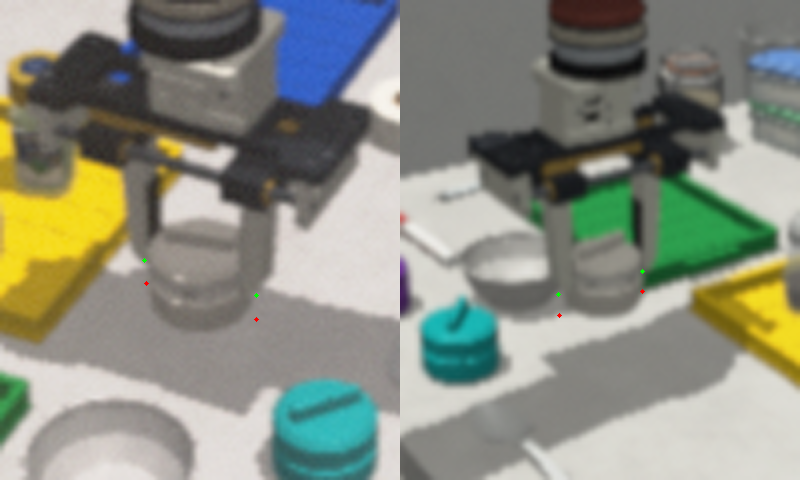

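The timer is held level. I'll carry it to the green tray, whose centre is about (0.592,0.258).

Emit:
{"api": "servo_tool", "payload": {"commands": [0,0,0,0,0,-0.2,255,0,0,0,0,0,-0.45,255,0,0,0,0,0,-0.6,255,0,0,0,0,0,-0.6,255]}}

```text
clock: 23.82
position: [0.4408, 0.0731, 0.1097]
orientation: [[0.0, 1.0, 0.01], [1.0, -0.0, 0.001], [0.001, 0.01, -1.0]]
force: [-0.4, -0.2, -1.4]
width: 0.0607
```

Emit:
{"api": "servo_tool", "payload": {"commands": [0,0,0,0.2,0.2,0,255,0,0,0,0.4,0.4,0,255,0,0,0,0.65,0.6,0,255,0,0,0,0.85,0.75,0,255,0,0,0,0.9,0.75,0,255]}}

```text
clock: 24.23
position: [0.518, 0.1679, 0.1086]
orientation: [[-0.004, 1.0, 0.011], [1.0, 0.004, 0.004], [0.004, 0.011, -1.0]]
force: [-0.6, 0.5, -1.0]
width: 0.0607
```

Emit:
{"api": "servo_tool", "payload": {"commands": [0,0,0,0.2,0.2,0,255,0,0,0,0.4,0.4,0,255,0,0,0,0.65,0.6,0,255,0,0,0,0.85,0.75,0,255,0,0,0,0.85,0.75,0,255]}}

```text
clock: 24.65
position: [0.5933, 0.2589, 0.107]
orientation: [[-0.009, 1.0, 0.011], [1.0, 0.009, 0.008], [0.008, 0.011, -1.0]]
force: [0.5, 1.3, -1.6]
width: 0.0603
```

```bash
python3 - <<'E'
from h import *
go(.592,.258,.02)
E
python3 look.py pics/w6.png timer_tray
```

```text
pos [0.5933 0.2589 0.107 ] t 24.65 w 0.0603 F [ 0.5  1.3 -1.6]
turn [ 0.0073 -0.0052  0.0061] shift [-0.016 -0.023  0.87 ]
[0.592 0.256 0.107]
timer_tray 0.9 [226  73 413 275] [0.508 0.218] [0.678 0.37 ] ((0.5927249193191528, 0.29298079013824463), (0.1665763109922409, 0.1539318561553955), 1.657087802886963)
```

View pics/w6.png

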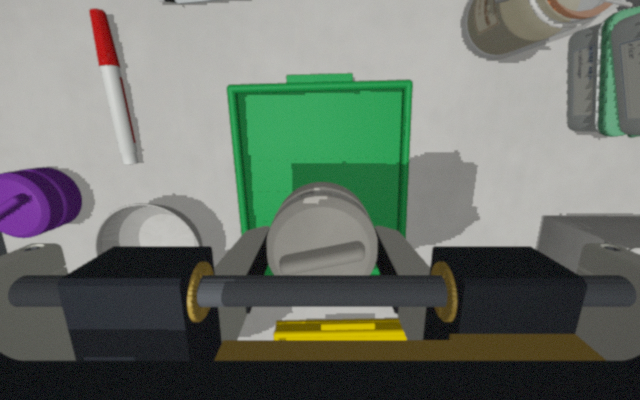

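Emit:
{"api": "servo_tool", "payload": {"commands": [0.007,-0.005,0.006,-0.01,-0.01,0.2,255,0.007,-0.005,0.006,-0.01,-0.01,0.45,255,0.007,-0.005,0.006,-0.01,-0.01,0.7,255,0.007,-0.005,0.006,-0.01,-0.01,0.87,255,0.007,-0.005,0.006,-0.01,-0.01,0.87,255]}}

```text
clock: 25.17
position: [0.5859, 0.2482, 0.0149]
orientation: [[0.005, 1.0, -0.014], [1.0, -0.005, -0.012], [-0.012, -0.014, -1.0]]
force: [-0.7, -0.0, -1.9]
width: 0.0607
```

```bash
python3 - <<'E'
from h import *
go(.592,.258,.006)
E
```

```text
pos [0.5859 0.2482 0.0149] t 25.17 w 0.0607 F [-0.7 -0.  -1.9]
turn [-0.0094  0.0077 -0.0035] shift [0.099 0.062 0.087]
```

Emit:
{"api": "servo_tool", "payload": {"commands": [-0.009,0.008,-0.003,0.08,0.05,0.02,255,-0.009,0.008,-0.003,0.08,0.05,0.06,255,-0.009,0.008,-0.003,0.08,0.05,0.09,255,-0.009,0.008,-0.003,0.08,0.05,0.09,255]}}

```text
clock: 25.5
position: [0.5909, 0.2559, 0.006]
orientation: [[0.001, 1.0, -0.0], [1.0, -0.001, 0.0], [0.0, -0.0, -1.0]]
force: [0.8, -0.4, -0.7]
width: 0.0604
```

Emit:
{"api": "servo_tool", "payload": {"commands": [0,0,0,0,0,0.02,255,0,0,0,0,0,0.02,255]}}

```text
clock: 25.67
position: [0.5911, 0.256, 0.0045]
orientation: [[0.001, 1.0, 0.0], [1.0, -0.001, 0.001], [0.001, 0.0, -1.0]]
force: [-0.3, 0.7, -1.1]
width: 0.0603
```

Emit:
{"api": "servo_tool", "payload": {"commands": [0,0,0,0,0,0.02,255,0,0,0,0,0,0.02,255]}}

```text
clock: 25.83
position: [0.5913, 0.256, 0.0026]
orientation: [[0.001, 1.0, 0.001], [1.0, -0.001, 0.001], [0.001, 0.001, -1.0]]
force: [-0.2, -0.6, -1.9]
width: 0.0602
```

Emit:
{"api": "servo_tool", "payload": {"commands": [0,0,0,0,0,0.02,255,0,0,0,0,0,0.02,255]}}

```text
clock: 26.0
position: [0.5916, 0.2561, 0.002]
orientation: [[0.001, 1.0, 0.001], [1.0, -0.001, 0.001], [0.001, 0.001, -1.0]]
force: [-1.6, -0.7, 4.8]
width: 0.0604
```

Emit:
{"api": "servo_tool", "payload": {"commands": [0,0,0,0,0,0.01,255,0,0,0,0,0,0.01,255]}}

```text
clock: 26.17
position: [0.5915, 0.2561, 0.002]
orientation: [[0.001, 1.0, 0.002], [1.0, -0.001, 0.001], [0.001, 0.002, -1.0]]
force: [-2.2, -1.5, 5.6]
width: 0.0606
```

It is on the floor. Release, rise, then move toward the marker at about (0.40,0.356), which lies roughly along y.

Emit:
{"api": "servo_tool", "payload": {"commands": [0,0,0,0,0,0,80,0,0,0,0,0,0,60,0,0,0,0,0,0,40,0,0,0,0,0,0,30,0,0,0,0,0,0,30]}}

```text
clock: 26.58
position: [0.5916, 0.2562, 0.0018]
orientation: [[0.001, 1.0, 0.002], [1.0, -0.001, 0.001], [0.001, 0.002, -1.0]]
force: [0.1, 0.1, -0.4]
width: 0.0814
```

Emit:
{"api": "servo_tool", "payload": {"commands": [0,0,0,0,0,0,30,0,0,0,0,0,-0.2,30,0,0,0,0,0,-0.5,30,0,0,0,0,0,-0.8,30,0,0,0,0,0,-1,30]}}

```text
clock: 27.0
position: [0.5927, 0.2565, 0.1045]
orientation: [[0.001, 1.0, 0.005], [1.0, -0.001, 0.003], [0.003, 0.005, -1.0]]
force: [0.3, 0.5, 0.5]
width: 0.082
```

Emit:
{"api": "servo_tool", "payload": {"commands": [0,0,0,0,0,-0.4,0,0,0,0,0.2,-0.3,-0.8,0,0,0,0,0.3,-0.6,-1,0,0,0,0,0.3,-0.6,-1,0]}}

```text
clock: 27.33
position: [0.5297, 0.292, 0.2096]
orientation: [[-0.006, 1.0, 0.009], [1.0, 0.005, 0.011], [0.011, 0.009, -1.0]]
force: [-0.3, 1.3, -0.4]
width: 0.0928
```

Emit:
{"api": "servo_tool", "payload": {"commands": [0,0,0,0,-0.4,0,0,0,0,0,0,-0.8,0,0,0,0,0,0,-1,0,0,0,0,0,0,-1,0,0,0,0,0,0,-1,0,0]}}

```text
clock: 27.75
position: [0.4292, 0.2916, 0.2088]
orientation: [[-0.007, 1.0, 0.009], [1.0, 0.007, 0.011], [0.011, 0.009, -1.0]]
force: [0.6, 0.6, 0.5]
width: 0.0929
```

```bash
python3 look.py pics/w7.png marker_mid timer_tray kitchen_timer_mid bowl_c_mid; python3 - <<'E'
from h import *
go(.40,.356,.1)
C=[]
for n,(u0,v0) in (('scene',(160,200)),('side',(240,140))):
    c=vision.read_camera(n); C.append(cv2.resize(c['pixels'][v0:v0+120,u0:u0+100],(400,480),interpolation=2))
cv2.imwrite('pics/c12.png',np.hstack(C))
E
```

```text
[0.431 0.291 0.209]
marker_mid 0.67 [290  72 308 180] [0.4   0.356] ((0.40042197704315186, 0.3537302017211914), (0.015759078785777092, 0.13603273034095764), 3.8760218620300293)
timer_tray 0.7 [378 116 515 274] [0.503 0.154] [0.68  0.371] ((0.5917608737945557, 0.26360273361206055), (0.1721704602241516, 0.21491211652755737), 2.2866580486297607)
kitchen_timer_mid 0.98 [207 182 261 230] [0.316 0.253] [-1.157 -2.973  1.637  3.553]
kitchen_timer_mid 0.85 [232 267 272 320] [0.338 0.122] [-1.935 -1.515  8.308  1.732]
kitchen_timer_mid 0.54 [377 116 515 274] [0.629 0.337] [  67.967    1.756   -1.955 -103.207]
bowl_c_mid 0.93 [283 208 358 275] [0.429 0.207] [-0.538 -1.314  0.545  2.684]
pos [0.4312 0.291  0.2084] t 28.0 w 0.0926 F [-0.4  0.7  0.1]
turn [ 0.0063 -0.0069  0.0023] shift [ 0.64  -0.32   1.087]
```

View pics/w7.png

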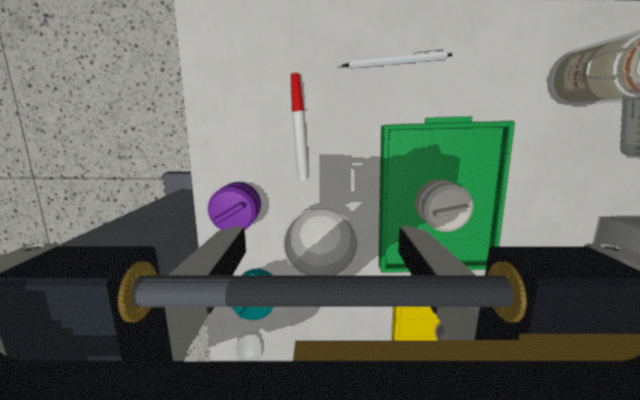

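View pics/c12.png

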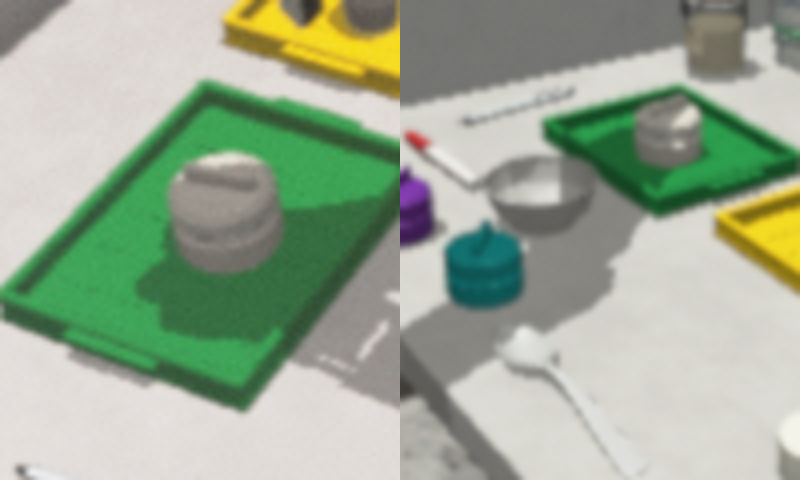

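The timer stands in the green tray and the bowl is unmoved. The wrist view shows the red cap at (296,90) and the white end at (304,175). Marker centre is (0.400,0.355), axis turned +3.9° from y.

Emit:
{"api": "servo_tool", "payload": {"commands": [0.006,-0.007,-0.043,0.2,-0.1,0.3,0,0.006,-0.007,-0.043,0.5,-0.25,0.6,0,0.006,-0.007,-0.043,0.64,-0.31,0.9,0,0.006,-0.007,-0.043,0.64,-0.31,1,0,0.006,-0.007,-0.043,0.64,-0.31,1,0]}}

```text
clock: 28.52
position: [0.3983, 0.3551, 0.1056]
orientation: [[-0.071, 0.997, -0.005], [0.997, 0.071, -0.005], [-0.005, -0.005, -1.0]]
force: [0.2, 0.1, 0.2]
width: 0.0928
```

```bash
python3 look.py pics/w8.png marker_mid; python3 - <<'E'
from h import *
go(.40,.355,.015,3.9)
E
```

```text
[0.4   0.355 0.108]
marker_mid 0.94 [317 124 333 256] [0.4   0.356] ((0.40108728408813477, 0.35272902250289917), (0.015900328755378723, 0.1368517130613327), 3.903062343597412)
pos [0.4017 0.355  0.109 ] t 28.62 w 0.0927 F [ 1.1 -0.5 -0. ]
turn [ 0.0008  0.0009 -0.001 ] shift [ 0.003 -0.018  0.94 ]
```

View pics/w8.png

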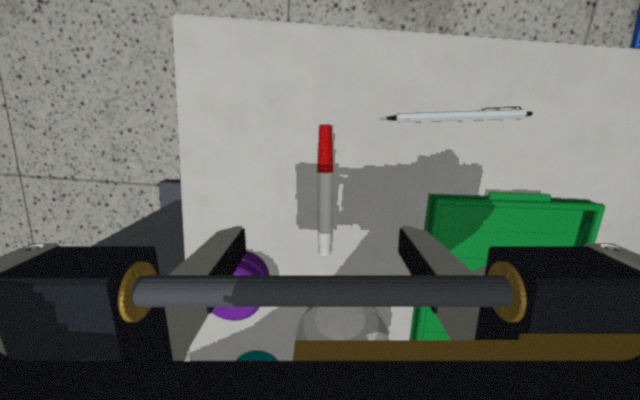

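Emit:
{"api": "servo_tool", "payload": {"commands": [0,0,0,0,-0.01,0.3,60,0,0,0,0,-0.01,0.6,100,0,0,0,0,-0.01,0.9,120,0,0,0,0,-0.01,1,120,0,0,0,0,-0.01,1,120]}}

```text
clock: 29.03
position: [0.4014, 0.353, 0.0082]
orientation: [[-0.064, 0.998, 0.0], [0.998, 0.064, -0.004], [-0.004, -0.0, -1.0]]
force: [-0.6, 0.3, -0.2]
width: 0.0643
```

```bash
python3 tips.py pics/t4.png; python3 - <<'E'
from h import *
go(.40,.355,-.01,3.9)
E
```

```text
pos [0.4027 0.355  0.0106] t 29.13 w 0.0561 F [ 0.1  0.4 -0.1]
turn [ 0.0026 -0.0001 -0.0021] shift [ 0.001 -0.027  0.206]
```

View pics/t4.png

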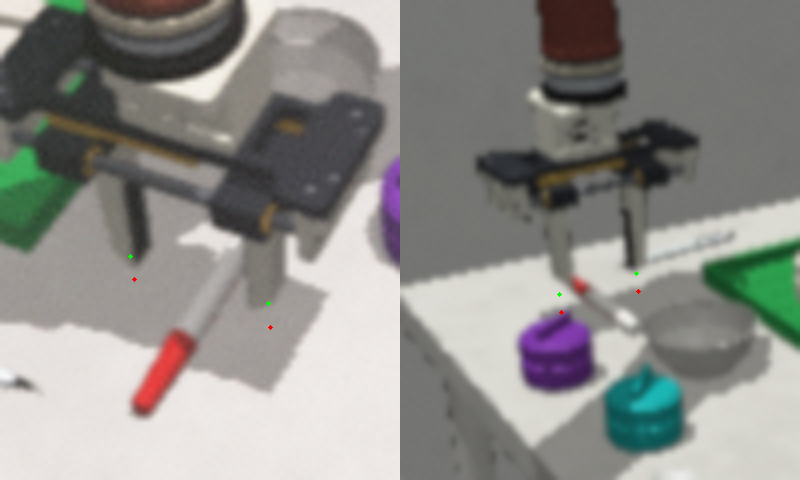

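Emit:
{"api": "servo_tool", "payload": {"commands": [0,0,-0.001,0,-0.02,0.08,130,0,0,-0.001,0,-0.02,0.15,140,0,0,-0.001,0,-0.02,0.18,140,0,0,-0.001,0,-0.02,0.18,140]}}

```text
clock: 29.47
position: [0.4005, 0.3547, -0.0076]
orientation: [[-0.066, 0.998, 0.003], [0.998, 0.066, -0.0], [-0.0, 0.003, -1.0]]
force: [-0.4, -0.6, 0.0]
width: 0.0422
```

```bash
python3 tips.py pics/t5.png; python3 - <<'E'
from h import *
go(.40,.355,-.015,3.9)
E
```

```text
pos [ 0.4007  0.355  -0.0073] t 29.57 w 0.0417 F [ 0.1 -0.6 -0.2]
turn [ 0.0026 -0.0001 -0.001 ] shift [ 0.001 -0.008  0.077]
```

View pics/t5.png

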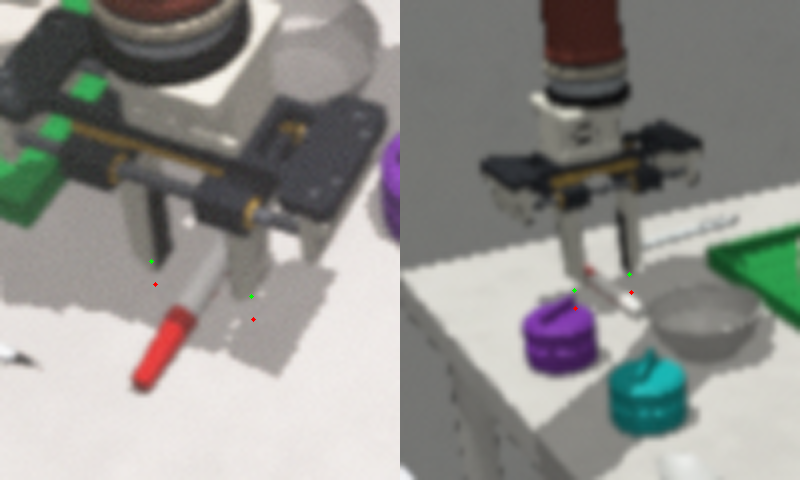

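Tips are now flanking the marker, about 1 cm up. Continuing down in small steps with force checks.

Emit:
{"api": "servo_tool", "payload": {"commands": [0,0,0,0,-0.008,0.04,140,0,0,0,0,-0.008,0.04,140]}}

```text
clock: 29.73
position: [0.3996, 0.3548, -0.0117]
orientation: [[-0.067, 0.998, 0.003], [0.998, 0.067, -0.0], [-0.0, 0.003, -1.0]]
force: [0.4, -0.5, 0.1]
width: 0.0422
```

Emit:
{"api": "servo_tool", "payload": {"commands": [0,0,0,0,0,0.03,140,0,0,0,0,0,0.03,140]}}

```text
clock: 29.9
position: [0.3993, 0.3546, -0.0152]
orientation: [[-0.067, 0.998, 0.003], [0.998, 0.067, -0.001], [-0.001, 0.003, -1.0]]
force: [0.2, 0.1, -0.0]
width: 0.0418
```

Emit:
{"api": "servo_tool", "payload": {"commands": [0,0,0,0,0,0.02,140,0,0,0,0,0,0.02,140]}}

```text
clock: 30.07
position: [0.399, 0.3544, -0.0176]
orientation: [[-0.067, 0.998, 0.002], [0.998, 0.067, -0.001], [-0.001, 0.002, -1.0]]
force: [-1.6, -0.7, -1.0]
width: 0.042
```

Emit:
{"api": "servo_tool", "payload": {"commands": [0,0,0,0,0,0,255,0,0,0,0,0,0,255,0,0,0,0,0,0,255,0,0,0,0,0,0,255,0,0,0,0,0,0,255]}}

```text
clock: 30.48
position: [0.3992, 0.3545, -0.0174]
orientation: [[-0.067, 0.998, 0.002], [0.998, 0.067, -0.001], [-0.001, 0.002, -1.0]]
force: [-0.8, 0.4, 4.3]
width: 0.0139
```

Emit:
{"api": "servo_tool", "payload": {"commands": [0,0,0,0,0,0,255,0,0,0,0,0,0,255,0,0,0,0,0,0,255,0,0,0,0,0,0,255,0,0,0,0,0,0,255]}}

```text
clock: 30.9
position: [0.3993, 0.3545, -0.0174]
orientation: [[-0.067, 0.998, 0.003], [0.998, 0.067, -0.001], [-0.001, 0.002, -1.0]]
force: [-0.1, -0.4, 1.4]
width: 0.0135
```

```bash
python3 tips.py pics/t6.png; python3 look.py pics/w9.png marker_mid
```

```text
[ 0.399  0.355 -0.017]
marker_mid 0.89 [306 125 335 340] [0.398 0.366] ((0.39885765314102173, 0.35193875432014465), (0.01619797572493553, 0.13938461244106293), 5.213923931121826)
```

View pics/t6.png

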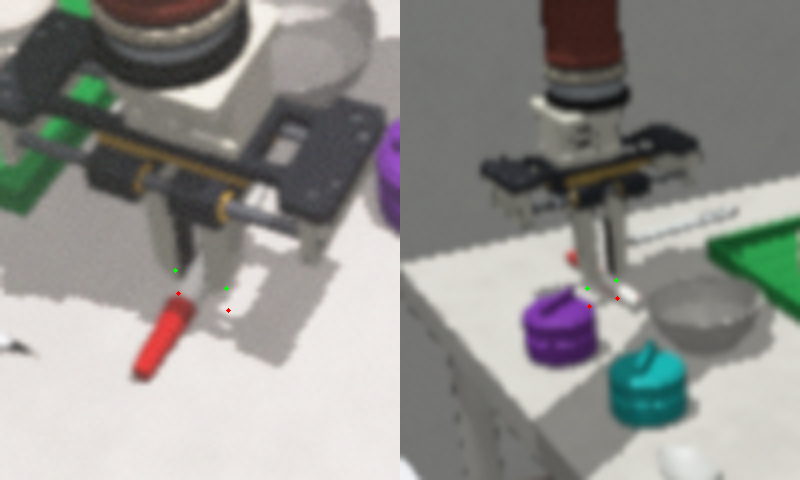

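Width 13.5 mm on the 16 mm marker; the timer also read about 2.5 mm low. Trying a gentle lift.

Emit:
{"api": "servo_tool", "payload": {"commands": [0,0,0,0,0,-0.05,255,0,0,0,0,0,-0.15,255,0,0,0,0,0,-0.3,255,0,0,0,0,0,-0.5,255,0,0,0,0,0,-0.5,255]}}

```text
clock: 31.52
position: [0.4012, 0.3565, 0.0363]
orientation: [[-0.067, 0.998, 0.008], [0.998, 0.067, 0.004], [0.004, 0.008, -1.0]]
force: [1.3, 1.0, 0.4]
width: 0.0138
```

```bash
python3 tips.py pics/t7.png; python3 look.py pics/w10.png marker_mid
```

```text
[0.399 0.354 0.033]
marker_mid 0.68 [307 125 335 340] [0.399 0.348] ((0.4005852937698364, 0.3303660452365875), (0.020828718319535255, 0.18213218450546265), 4.532726764678955)
```

View pics/t7.png

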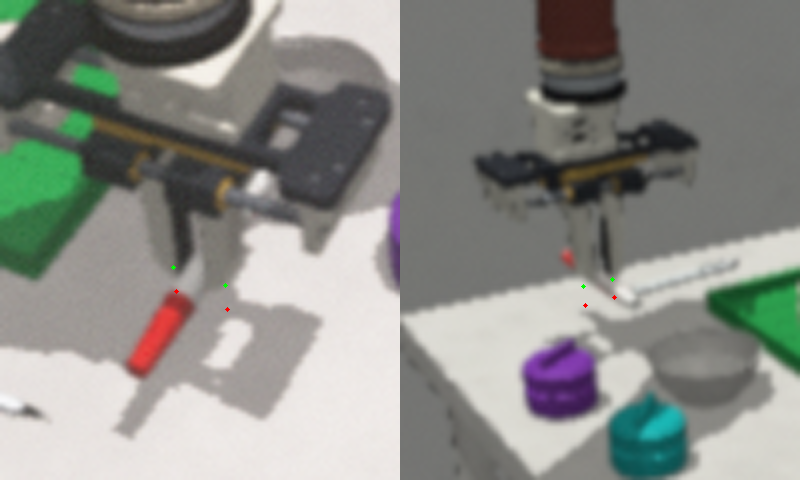

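View pics/w10.png

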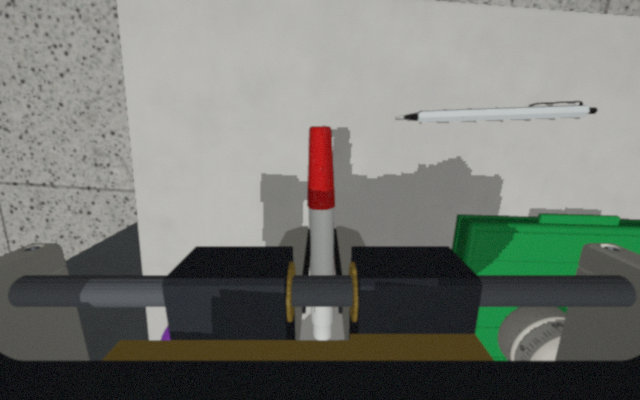

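The marker is lifted and level. Carrying it to the blue tray (centre about (0.566,-0.257)), target (0.531,-0.257).

Emit:
{"api": "servo_tool", "payload": {"commands": [0,0,0,0,0.05,-0.3,255,0,0,0,-0.2,0.1,-0.6,255,0,0,0,-0.5,0.15,-0.9,255,0,0,0,-0.8,0.2,-1,255,0,0,0,-1,0.25,-1,255]}}

```text
clock: 32.13
position: [0.432, 0.2538, 0.1345]
orientation: [[-0.065, 0.998, 0.006], [0.998, 0.065, -0.001], [-0.001, 0.005, -1.0]]
force: [0.6, -0.1, -0.4]
width: 0.0136
```

Emit:
{"api": "servo_tool", "payload": {"commands": [0,0,0,-0.3,0.1,0,255,0,0,0,-0.6,0.2,0,255,0,0,0,-0.9,0.25,0,255,0,0,0,-1,0.3,0,255]}}

```text
clock: 32.47
position: [0.4684, 0.1499, 0.1339]
orientation: [[-0.057, 0.998, 0.003], [0.998, 0.057, -0.005], [-0.005, 0.003, -1.0]]
force: [0.0, -0.8, 0.4]
width: 0.0139
```

Emit:
{"api": "servo_tool", "payload": {"commands": [0,0,0,-0.3,0.1,0,255,0,0,0,-0.6,0.15,0,255,0,0,0,-0.9,0.2,0,255,0,0,0,-1,0.25,0,255]}}

```text
clock: 32.8
position: [0.4989, 0.0464, 0.1337]
orientation: [[-0.051, 0.999, 0.001], [0.999, 0.051, -0.008], [-0.008, 0.001, -1.0]]
force: [0.2, 0.0, -0.1]
width: 0.0139
```

Emit:
{"api": "servo_tool", "payload": {"commands": [0,0,0,-0.3,0.1,0,255,0,0,0,-0.6,0.15,0,255,0,0,0,-0.9,0.2,0,255,0,0,0,-1,0.25,0,255]}}

```text
clock: 33.13
position: [0.529, -0.0567, 0.1339]
orientation: [[-0.046, 0.999, -0.0], [0.999, 0.046, -0.011], [-0.011, -0.001, -1.0]]
force: [0.7, -0.3, -0.7]
width: 0.0141
```

```bash
python3 - <<'E'
from h import *
go(.531,-.257,.12,2)
E
```

```text
pos [ 0.529  -0.0567  0.1339] t 33.13 w 0.0141 F [ 0.7 -0.3 -0.7]
turn [-0.0004  0.0073  0.0071] shift [-2.    -0.072  0.161]
```

Emit:
{"api": "servo_tool", "payload": {"commands": [0,0,0,-0.3,-0.01,0,255,0,0,0,-0.6,-0.02,0,255,0,0,0,-0.9,-0.03,0,255,0,0,0,-1,-0.03,0,255]}}

```text
clock: 33.47
position: [0.5303, -0.1608, 0.1344]
orientation: [[-0.041, 0.999, -0.001], [0.999, 0.041, -0.013], [-0.013, -0.002, -1.0]]
force: [0.5, -1.2, 0.6]
width: 0.0139
```

Emit:
{"api": "servo_tool", "payload": {"commands": [0,0.007,0.007,-0.3,-0.02,0.05,255,0,0.007,0.007,-0.6,-0.04,0.1,255,0,0.007,0.007,-0.9,-0.05,0.15,255,0,0.007,0.007,-0.95,-0.05,0.2,255,0,0.007,0.007,-0.95,-0.05,0.2,255]}}

```text
clock: 33.88
position: [0.5284, -0.2566, 0.114]
orientation: [[-0.027, 1.0, -0.004], [1.0, 0.027, -0.002], [-0.002, -0.004, -1.0]]
force: [-0.8, 0.7, -0.8]
width: 0.0134
```

```bash
python3 - <<'E'
from h import *
go(.531,-.257,.03,2)
C=[]
for n,(u0,v0) in (('scene',(270,60)),('side',(340,150))):
    c=vision.read_camera(n); C.append(cv2.resize(c['pixels'][v0:v0+144,u0:u0+120],(400,480),interpolation=2))
cv2.imwrite('pics/c13.png',np.hstack(C))
E
python3 look.py pics/w11.png label_tray marker_mid
```

```text
pos [ 0.5284 -0.2566  0.114 ] t 33.88 w 0.0134 F [-0.8  0.7 -0.8]
turn [-0.0027  0.001  -0.005 ] shift [-0.003  0.029  0.84 ]
[ 0.53  -0.252  0.115]
label_tray 0.8 [274  83 455 246] [ 0.482 -0.307] [ 0.653 -0.148] ((0.5673621296882629, -0.22804835438728333), (0.16721926629543304, 0.15910063683986664), 2.0116019248962402)
marker_mid 0.97 [306 126 335 340] [ 0.53  -0.288] ((0.529890239238739, -0.3133124113082886), (0.029666060581803322, 0.2495286762714386), 2.1144018173217773)
```

View pics/c13.png

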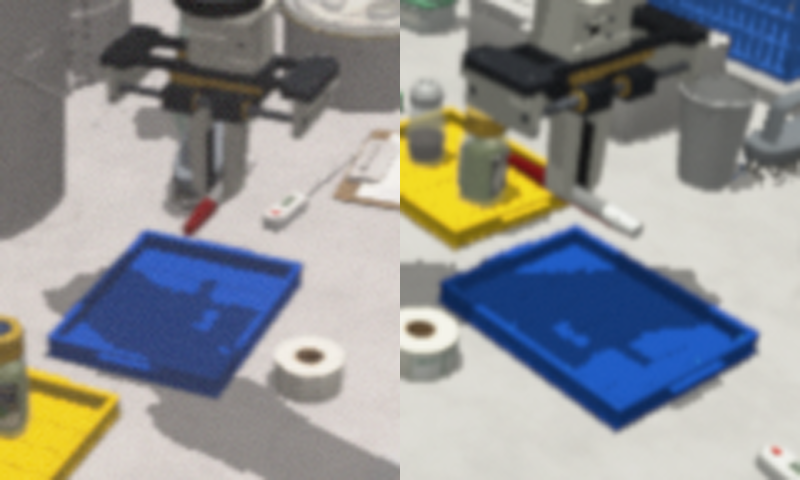

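View pics/w11.png

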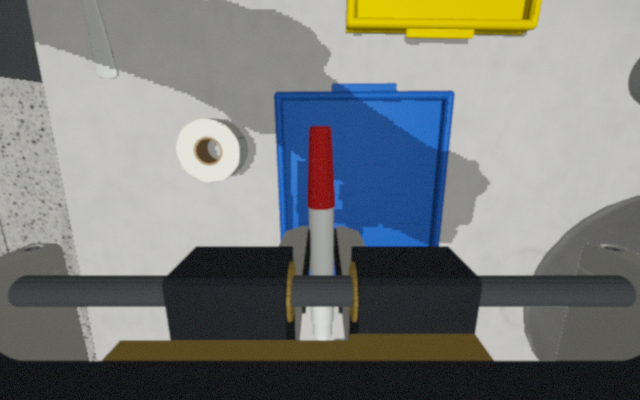

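Emit:
{"api": "servo_tool", "payload": {"commands": [0,0,-0.003,0,0.06,0.3,255,0,0,-0.003,0,0.06,0.6,255,0,0,-0.003,0,0.06,0.9,255,0,0,-0.003,0,0.06,1,255,0,0,-0.003,0,0.06,1,255]}}

```text
clock: 34.55
position: [0.5344, -0.2507, 0.0136]
orientation: [[-0.041, 0.999, -0.006], [0.999, 0.041, 0.002], [0.002, -0.006, -1.0]]
force: [0.7, -0.1, 0.5]
width: 0.0138
```

```bash
python3 - <<'E'
from h import *
go(.534,-.257,-.008,2)
E
```

```text
pos [ 0.5344 -0.2507  0.0136] t 34.55 w 0.0138 F [ 0.7 -0.1  0.5]
turn [-0.004  -0.0014  0.0038] shift [-0.063 -0.006  0.216]
```

Emit:
{"api": "servo_tool", "payload": {"commands": [-0.004,-0.001,0.004,-0.05,0,0.06,255,-0.004,-0.001,0.004,-0.05,0,0.12,255,-0.004,-0.001,0.004,-0.05,0,0.18,255,-0.004,-0.001,0.004,-0.05,0,0.21,255]}}

```text
clock: 34.88
position: [0.5348, -0.2559, -0.0072]
orientation: [[-0.034, 0.999, 0.001], [0.999, 0.034, 0.0], [0.0, 0.001, -1.0]]
force: [0.0, 0.3, -0.4]
width: 0.014
```

Emit:
{"api": "servo_tool", "payload": {"commands": [0,0,0,0,0,0.02,255,0,0,0,0,0,0.02,255]}}

```text
clock: 35.05
position: [0.5349, -0.2559, -0.0092]
orientation: [[-0.034, 0.999, 0.001], [0.999, 0.034, 0.0], [0.0, 0.001, -1.0]]
force: [0.0, -0.7, -0.4]
width: 0.0138
```

Emit:
{"api": "servo_tool", "payload": {"commands": [0,0,0,0,0,0.02,255,0,0,0,0,0,0.02,255]}}

```text
clock: 35.22
position: [0.535, -0.256, -0.0111]
orientation: [[-0.034, 0.999, 0.001], [0.999, 0.034, 0.0], [0.0, 0.001, -1.0]]
force: [-0.3, 0.9, 0.4]
width: 0.0137
```

Emit:
{"api": "servo_tool", "payload": {"commands": [0,0,0,0,0,0.015,255,0,0,0,0,0,0.015,255]}}

```text
clock: 35.38
position: [0.5353, -0.2561, -0.0123]
orientation: [[-0.034, 0.999, 0.002], [0.999, 0.034, -0.0], [-0.0, 0.002, -1.0]]
force: [0.1, -0.2, 1.7]
width: 0.0139
```

Emit:
{"api": "servo_tool", "payload": {"commands": [0,0,0,0,0,0.01,255,0,0,0,0,0,0.01,255]}}

```text
clock: 35.55
position: [0.5354, -0.2561, -0.0124]
orientation: [[-0.034, 0.999, 0.002], [0.999, 0.034, -0.0], [-0.0, 0.002, -1.0]]
force: [-2.0, 1.2, 5.4]
width: 0.0138
```

Contact at the expected height. Opening to about 30 mm and rising.

Emit:
{"api": "servo_tool", "payload": {"commands": [0,0,0,0,0,0,190,0,0,0,0,0,0,175,0,0,0,0,0,0,170,0,0,0,0,0,0,170,0,0,0,0,0,0,170]}}

```text
clock: 35.97
position: [0.5353, -0.256, -0.0126]
orientation: [[-0.034, 0.999, 0.002], [0.999, 0.034, 0.0], [-0.0, 0.002, -1.0]]
force: [-0.6, 0.4, -0.5]
width: 0.0306
```

Emit:
{"api": "servo_tool", "payload": {"commands": [0,0,0,0,0,-0.05,170,0,0,0,0,0,-0.2,170,0,0,0,0,0,-0.5,170,0,0,0,0,0,-0.9,100,0,0,0,0,0,-1,50]}}

```text
clock: 36.38
position: [0.5385, -0.2577, 0.0931]
orientation: [[-0.034, 0.999, 0.011], [0.999, 0.034, -0.004], [-0.004, 0.011, -1.0]]
force: [1.0, -0.4, 0.5]
width: 0.0402
```

Emit:
{"api": "servo_tool", "payload": {"commands": [0,0,0,0,0,-0.4,0,0,0,0,0,0,-0.8,0,0,0,0,0,0,-1,0,0,0,0,0,0,-1,0]}}

```text
clock: 36.72
position: [0.5409, -0.259, 0.1996]
orientation: [[-0.034, 0.999, 0.023], [0.999, 0.034, -0.009], [-0.01, 0.023, -1.0]]
force: [-0.4, 0.1, 0.2]
width: 0.0667
```

```bash
python3 - <<'E'
from h import *
go(.42,-.216,.13,90); go(.42,-.216,.13,-90)
np.set_printoptions(precision=3,suppress=True)
C=[]
for n,(u0,v0) in (('scene',(270,110)),('side',(320,190))):
    c=vision.read_camera(n); C.append(cv2.resize(c['pixels'][v0:v0+96,u0:u0+130],(400,296),interpolation=2))
    for r in regions_of(c,'label_roll_mid')[:1]: b=rb(r['region']); print(n,r['p'],b,fit('label_roll_mid',[(c,b)]))
cv2.imwrite('pics/c14.png',np.hstack(C)); print(monitor.get_state()['joint_pos'])
E
python3 look.py pics/w12.png label_tray marker_mid label_roll_mid
```

```text
pos [ 0.5409 -0.259   0.1996] t 36.72 w 0.0667 F [-0.4  0.1  0.2]
turn [ 0.0068  0.0169 -1.0246] shift [ 0.477 -1.209  0.664]
pos [ 0.5409 -0.259   0.1996] t 36.72 w 0.0667 F [-0.4  0.1  0.2]
turn [ 0.017  -0.0068  1.0697] shift [ 0.477 -1.209  0.664]
scene 0.88 [353 162 372 180] (array([ 0.421, -0.213]), array([-1.19 , -1.434,  1.137,  1.026]))
side 0.8 [335 243 358 265] (array([ 0.422, -0.218]), array([-0.132, -0.528,  0.131,  0.434]))
[22.641 30.006  1.362 91.911 -0.86  57.62  26.23 ]
[ 0.536 -0.257  0.191]
label_tray 0.6 [278  87 419 260] [ 0.483 -0.367] [ 0.653 -0.148] ((0.5681328773498535, -0.2575860619544983), (0.16633887588977814, 0.2183866649866104), 2.1480562686920166)
marker_mid 0.56 [313 122 326 228] [ 0.535 -0.255] ((0.5343417525291443, -0.2586861848831177), (0.015342408791184425, 0.13828884065151215), 2.2133054733276367)
label_roll_mid 0.72 [200 114 256 166] [ 0.422 -0.214] [-0.173  0.172  0.189 -0.18 ]
```

View pics/c14.png

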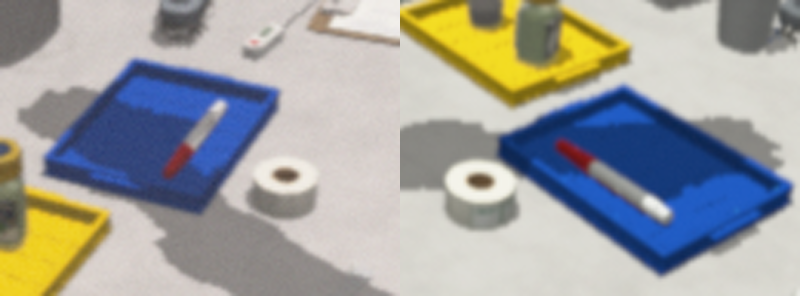

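View pics/w12.png

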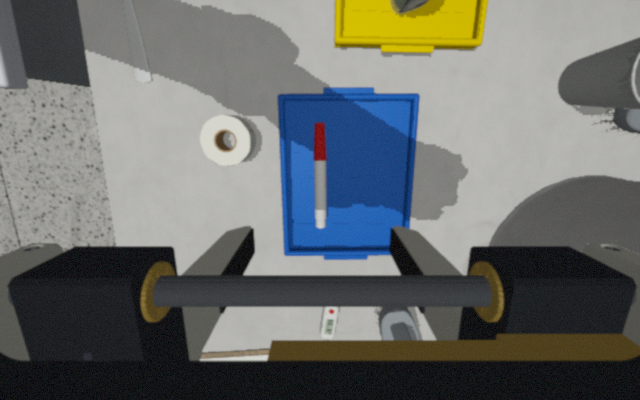

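The marker lies flat in the blue tray at about (0.535,-0.256). Before turning the gripper for the roll, I'll check clearance to the big bucket.

```bash
python3 - <<'E'
from h import *
np.set_printoptions(precision=3,suppress=True)
c=vision.read_camera('scene')
for uv in [(215,115),(230,126),(250,130),(270,126),(288,115),(222,157)]: print(uv,ray(c,uv,0))
c=vision.read_camera('side')
for uv in [(470,215),(490,232),(520,242),(430,203)]: print('side',uv,ray(c,uv,0))
go(.44,-.22,.18,90)
E
```

```text
(215, 115) [ 1.029 -0.326  0.   ]
(230, 126) [ 0.935 -0.284  0.   ]
(250, 130) [ 0.859 -0.291  0.   ]
(270, 126) [ 0.812 -0.342  0.   ]
(288, 115) [ 0.795 -0.435  0.   ]
(222, 157) [ 0.847 -0.115  0.   ]
side (470, 215) [ 0.898 -0.254  0.   ]
side (490, 232) [ 0.864 -0.35   0.   ]
side (520, 242) [ 0.891 -0.428  0.   ]
side (430, 203) [ 0.85  -0.128  0.   ]
pos [ 0.537 -0.257  0.192] t 37.22 w 0.0928 F [-0.8 -0.6 -1. ]
turn [ 0.003  0.007 -1.024] shift [ 0.404 -0.958  0.11 ]
```

The bucket starts at x≈0.79, so it is clear. Turning the gripper 90° while moving over the roll.

Emit:
{"api": "servo_tool", "payload": {"commands": [0,0,-0.08,0.1,-0.25,0,0,0,0,-0.16,0.2,-0.5,0,0,0,0,-0.24,0.3,-0.75,0,0,0,0,-0.32,0.4,-0.95,0.05,0,0,0,-0.4,0.4,-0.95,0.1,0]}}

```text
clock: 37.63
position: [0.4361, -0.2187, 0.1808]
orientation: [[-0.597, 0.802, 0.005], [0.802, 0.597, -0.002], [-0.004, 0.003, -1.0]]
force: [-0.7, 0.3, -0.6]
width: 0.093
```

Emit:
{"api": "servo_tool", "payload": {"commands": [0,0,-0.08,0,0,0,0,0,0,-0.16,0,0,0,0,0,0,-0.24,0,0,0,0,0,0,-0.32,0,0,0,0,0,0,-0.38,0,0,0,0]}}

```text
clock: 38.05
position: [0.436, -0.2187, 0.1806]
orientation: [[-0.937, 0.348, 0.004], [0.348, 0.937, -0.002], [-0.005, -0.0, -1.0]]
force: [0.2, 0.0, 0.1]
width: 0.0932
```

```bash
python3 - <<'E'
from h import *
go(.422,-.215,.12,90)
E
```

```text
pos [ 0.436  -0.2187  0.1806] t 38.05 w 0.0932 F [0.2 0.  0.1]
turn [-0.0007  0.0031 -0.2371] shift [ 0.147 -0.014  0.605]
```

Emit:
{"api": "servo_tool", "payload": {"commands": [0,0,-0.08,0.1,-0.01,0,0,0,0,-0.16,0.15,-0.01,0.1,0,0,0,-0.235,0.15,-0.01,0.3,0,0,0.003,-0.235,0.15,-0.01,0.6,0,0,0.003,-0.235,0.15,-0.01,0.6,0]}}

```text
clock: 38.47
position: [0.4185, -0.2136, 0.1167]
orientation: [[-1.0, 0.004, -0.008], [0.004, 1.0, 0.003], [0.008, 0.003, -1.0]]
force: [-0.7, -0.0, -1.0]
width: 0.0927
```

```bash
python3 look.py pics/w13.png label_roll_mid;python3 - <<'E'
from h import *
np.set_printoptions(precision=3,suppress=True)
go(.422,-.215,.03,90)
for n in ('scene','side'):
    c=vision.read_camera(n)
    for r in regions_of(c,'label_roll_mid')[:1]: b=rb(r['region']); print(n,r['p'],b,fit('label_roll_mid',[(c,b)]))
E
```

```text
[ 0.42  -0.214  0.119]
label_roll_mid 0.59 [292 164 352 227] [ 0.421 -0.213] [-0.57  -0.209  0.571  0.24 ]
pos [ 0.421 -0.214  0.12 ] t 38.57 w 0.093 F [0.3 0.2 0.8]
turn [ 0.    -0.001 -0.002] shift [-0.008 -0.006  0.901]
scene 0.72 [353 161 373 181] (array([ 0.419, -0.212]), array([-0.682, -0.265,  0.664,  0.209]))
side 0.57 [335 243 358 265] (array([ 0.422, -0.218]), array([-0.132, -0.528,  0.131,  0.434]))
```

View pics/w13.png

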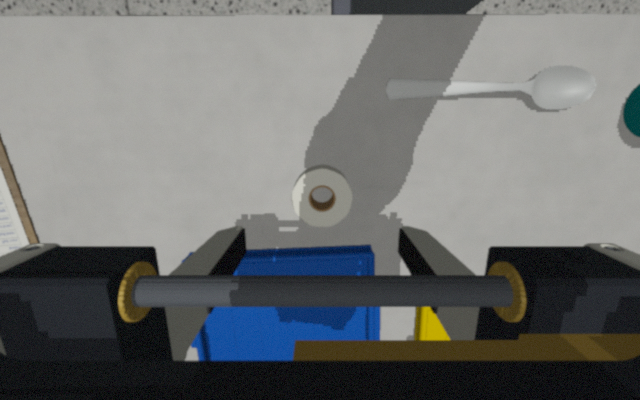

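Emit:
{"api": "servo_tool", "payload": {"commands": [0,0,0,0,0,0.3,0,0,0,0,0,0,0.6,0,0,0,0,0,0,0.9,0,0,0,0,0,0,1,0,0,0,0,0,0,1,0]}}

```text
clock: 39.18
position: [0.4223, -0.2147, 0.0205]
orientation: [[-1.0, 0.003, -0.001], [0.003, 1.0, -0.001], [0.001, -0.001, -1.0]]
force: [0.1, 0.2, 0.3]
width: 0.0928
```

```bash
python3 tips.py pics/t8.png;python3 - <<'E'
from h import *
go(.421,-.214,-.008,90)
E
```

```text
pos [ 0.4241 -0.2154  0.0227] t 39.28 w 0.093 F [0.3 0.1 0.2]
turn [-0.0021  0.0027 -0.0021] shift [0.033 0.015 0.307]
```

View pics/t8.png

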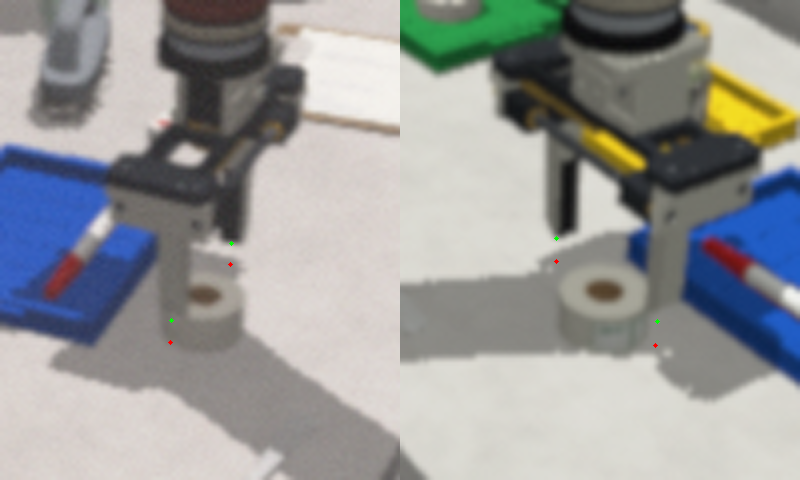

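The fingers straddle the roll. Final descent, then close.

Emit:
{"api": "servo_tool", "payload": {"commands": [-0.002,0.002,-0.002,0.02,0.01,0.1,0,-0.002,0.002,-0.002,0.03,0.015,0.2,0,-0.002,0.002,-0.002,0.03,0.015,0.3,0,-0.002,0.002,-0.002,0.03,0.015,0.3,0]}}

```text
clock: 39.62
position: [0.4211, -0.214, -0.0077]
orientation: [[-1.0, 0.0, 0.001], [0.0, 1.0, -0.0], [-0.001, -0.0, -1.0]]
force: [0.2, 0.6, -0.3]
width: 0.0928
```

Emit:
{"api": "servo_tool", "payload": {"commands": [0,0,0,0,0,0,100,0,0,0,0,0,0,255,0,0,0,0,0,0,255,0,0,0,0,0,0,255,0,0,0,0,0,0,255]}}

```text
clock: 40.03
position: [0.4215, -0.2142, -0.0073]
orientation: [[-1.0, 0.0, 0.002], [0.0, 1.0, -0.0], [-0.002, -0.0, -1.0]]
force: [-0.8, -0.1, -0.7]
width: 0.0642
```

Emit:
{"api": "servo_tool", "payload": {"commands": [0,0,0,0,0,0,255,0,0,0,0,0,0,255,0,0,0,0,0,0,255,0,0,0,0,0,0,255,0,0,0,0,0,0,255]}}

```text
clock: 40.45
position: [0.4215, -0.2143, -0.0071]
orientation: [[-1.0, 0.0, 0.002], [0.0, 1.0, -0.001], [-0.002, -0.001, -1.0]]
force: [-0.8, -0.1, 2.4]
width: 0.0582
```

Emit:
{"api": "servo_tool", "payload": {"commands": [0,0,0,0,0,-0.05,255,0,0,0,0,0,-0.15,255,0,0,0,0,0,-0.4,255,0,0,0,0,0,-0.7,255,0,0,0,0,0,-0.9,255]}}

```text
clock: 40.87
position: [0.4217, -0.2142, 0.0848]
orientation: [[-1.0, 0.0, 0.003], [0.0, 1.0, -0.001], [-0.003, -0.001, -1.0]]
force: [0.1, -0.8, -0.4]
width: 0.0581
```

```bash
python3 tips.py pics/t9.png;python3 - <<'E'
from h import *
go(.603,-.256,.06,92)
E
```

```text
pos [ 0.4236 -0.2151  0.0859] t 40.97 w 0.0582 F [ 0.9 -0.7 -0.1]
turn [-0.0025  0.0054 -0.0237] shift [-1.792 -0.407  0.275]
```

View pics/t9.png

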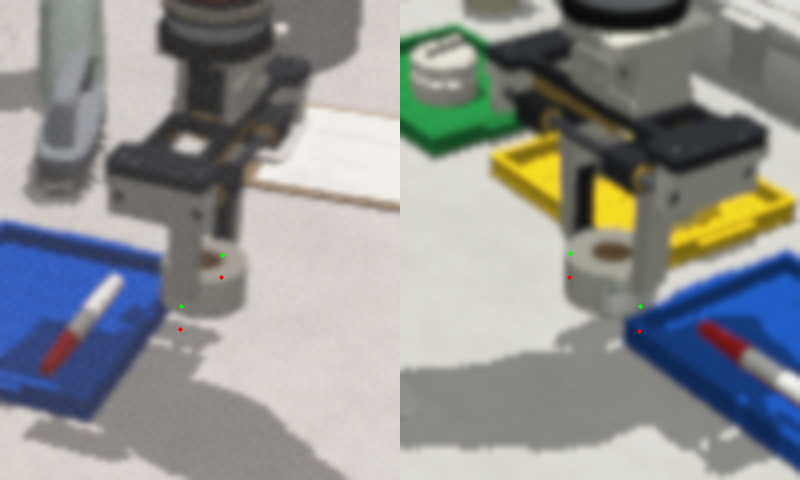

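Emit:
{"api": "servo_tool", "payload": {"commands": [0,0,0,-0.2,-0.05,0,255,0,0,0,-0.45,-0.1,0,255,0,0,0,-0.7,-0.16,0,255,0,0,0,-0.9,-0.2,0,255,0,0,0,-0.9,-0.2,0,255]}}

```text
clock: 41.38
position: [0.5176, -0.2352, 0.0858]
orientation: [[-1.0, -0.0, 0.012], [-0.0, 1.0, -0.003], [-0.012, -0.003, -1.0]]
force: [0.9, -0.4, -0.5]
width: 0.0584
```

Emit:
{"api": "servo_tool", "payload": {"commands": [0,0,0,-0.2,-0.05,0,255,0,0.005,-0.024,-0.45,-0.1,0,255,0,0.005,-0.024,-0.7,-0.16,0,255,0,0.005,-0.024,-0.85,-0.2,0,255,0,0.005,-0.024,-0.85,-0.2,0,255]}}

```text
clock: 41.8
position: [0.6043, -0.2551, 0.0852]
orientation: [[-0.999, -0.037, 0.005], [-0.037, 0.999, -0.003], [-0.005, -0.003, -1.0]]
force: [0.1, 0.4, -1.6]
width: 0.0582
```

```bash
python3 - <<'E'
from h import *
go(.603,-.256,.01,92)
C=[]
for n,(u0,v0) in (('scene',(270,60)),('side',(340,150))):
    c=vision.read_camera(n); C.append(cv2.resize(c['pixels'][v0:v0+144,u0:u0+120],(400,480),interpolation=2))
cv2.imwrite('pics/c15.png',np.hstack(C))
E
```

```text
pos [ 0.6043 -0.2551  0.0852] t 41.8 w 0.0582 F [ 0.1  0.4 -1.6]
turn [-0.0019  0.0034  0.0013] shift [ 0.017 -0.007  0.752]
```

View pics/c15.png

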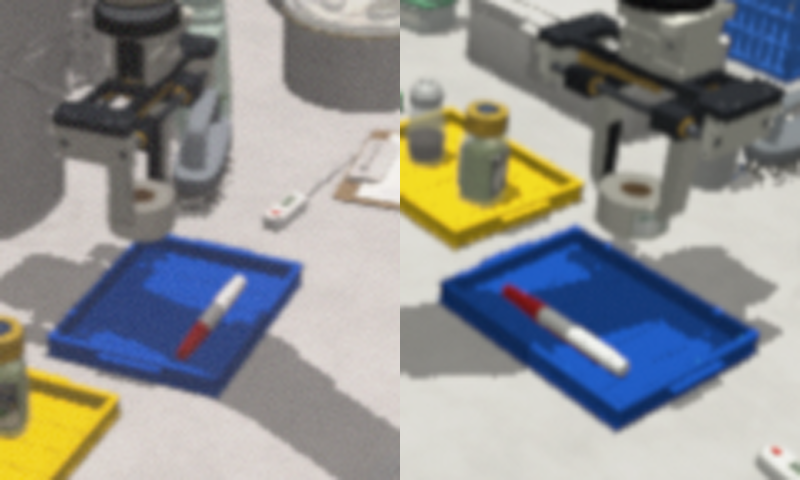

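Emit:
{"api": "servo_tool", "payload": {"commands": [-0.002,0.003,0,0.01,0,0.15,255,-0.002,0.003,0,0.01,0,0.35,255,-0.002,0.003,0,0.01,0,0.55,255,-0.002,0.003,0,0.01,0,0.7,255,-0.002,0.003,0,0.01,0,0.75,255]}}

```text
clock: 42.32
position: [0.5952, -0.2541, 0.0062]
orientation: [[-0.999, -0.036, -0.012], [-0.036, 0.999, 0.003], [0.012, 0.003, -1.0]]
force: [-0.8, 0.1, -0.5]
width: 0.0583
```

```bash
python3 - <<'E'
from h import *
go(.603,-.256,.002,92)
E
```

```text
pos [ 0.5952 -0.2541  0.0062] t 42.32 w 0.0583 F [-0.8  0.1 -0.5]
turn [ 0.0022 -0.0081  0.001 ] shift [-0.077 -0.022  0.041]
```

Emit:
{"api": "servo_tool", "payload": {"commands": [0.002,-0.008,0,-0.06,-0.02,0.01,255,0.002,-0.008,0,-0.06,-0.02,0.03,255,0.002,-0.008,0,-0.06,-0.02,0.04,255,0.002,-0.008,0,-0.06,-0.02,0.04,255]}}

```text
clock: 42.65
position: [0.6015, -0.256, 0.0027]
orientation: [[-0.999, -0.036, 0.001], [-0.036, 0.999, -0.0], [-0.001, -0.0, -1.0]]
force: [0.1, -0.4, -1.0]
width: 0.0582
```

Emit:
{"api": "servo_tool", "payload": {"commands": [0,0,0,0,0,0.02,255,0,0,0,0,0,0.02,255]}}

```text
clock: 42.82
position: [0.6019, -0.2561, 0.0013]
orientation: [[-0.999, -0.036, 0.002], [-0.036, 0.999, -0.0], [-0.002, -0.001, -1.0]]
force: [-0.3, -0.4, -0.7]
width: 0.0583
```

Emit:
{"api": "servo_tool", "payload": {"commands": [0,0,0,0,0,0.02,255,0,0,0,0,0,0.02,255]}}

```text
clock: 42.98
position: [0.602, -0.2562, -0.0006]
orientation: [[-0.999, -0.036, 0.002], [-0.036, 0.999, -0.001], [-0.002, -0.001, -1.0]]
force: [0.3, 0.0, -0.0]
width: 0.0584
```

Emit:
{"api": "servo_tool", "payload": {"commands": [0,0,0,0,0,0.02,255,0,0,0,0,0,0.02,255]}}

```text
clock: 43.15
position: [0.6023, -0.2563, -0.002]
orientation: [[-0.999, -0.036, 0.003], [-0.036, 0.999, -0.001], [-0.003, -0.001, -1.0]]
force: [-1.4, 0.9, 2.8]
width: 0.0579
```

Emit:
{"api": "servo_tool", "payload": {"commands": [0,0,0,0,0,0.01,255,0,0,0,0,0,0.01,255]}}

```text
clock: 43.32
position: [0.6024, -0.2563, -0.002]
orientation: [[-0.999, -0.036, 0.003], [-0.036, 0.999, -0.001], [-0.003, -0.001, -1.0]]
force: [-1.4, 0.2, 6.0]
width: 0.0584
```

The roll is on the floor at the expected height. Release and rise.

Emit:
{"api": "servo_tool", "payload": {"commands": [0,0,0,0,0,0,80,0,0,0,0,0,0,60,0,0,0,0,0,0,40,0,0,0,0,0,0,20,0,0,0,0,0,0,20]}}

```text
clock: 43.73
position: [0.6023, -0.2562, -0.0023]
orientation: [[-0.999, -0.036, 0.002], [-0.036, 0.999, -0.001], [-0.002, -0.001, -1.0]]
force: [-1.0, 0.5, -0.5]
width: 0.0838
```

Emit:
{"api": "servo_tool", "payload": {"commands": [0,0,0,0,0,-0.05,20,0,0,0,0,0,-0.2,20,0,0,0,0,0,-0.5,20,0,0,0,0,0,-0.8,20,0,0,0,0,0,-1,20]}}

```text
clock: 44.15
position: [0.6033, -0.2563, 0.1007]
orientation: [[-0.999, -0.036, 0.006], [-0.036, 0.999, -0.002], [-0.006, -0.002, -1.0]]
force: [-0.0, 0.1, -0.2]
width: 0.0854
```

Emit:
{"api": "servo_tool", "payload": {"commands": [0,0,0,0,0,-0.4,0,0,0,0,0,0,-0.8,0,0,0,0,0,0,-1,0,0,0,0,0,0,-1,0,0,0,0,0,0,-1,0]}}

```text
clock: 44.57
position: [0.6034, -0.2562, 0.2025]
orientation: [[-0.999, -0.036, 0.009], [-0.036, 0.999, -0.003], [-0.009, -0.004, -1.0]]
force: [0.2, -0.4, -0.7]
width: 0.093
```

```bash
python3 - <<'E'
from h import *
np.set_printoptions(precision=3,suppress=True)
Z={'salt_shaker_mid':.005,'spice_jar_a_mid':.005,'label_roll_mid':.005,'kitchen_timer_mid':.005,'bowl_c_mid':0}
for n in ('scene','side','wrist'):
    c=vision.read_camera(n); cv2.imwrite(f'pics/{n}F.png',c['pixels'])
    for nm in Z:
        for r in regions_of(c,nm)[:4]:
            b=rb(r['region'])
            if r['p']>.4: print(n,nm,round(r['p'],2),b,*fit(nm,[(c,b)],Z[nm]))
print(monitor.get_state()['position'])
E
```

```text
scene salt_shaker_mid 0.8 [246 178 261 210] [0.619 0.051] [-1.985 -2.945  2.349  1.501]
scene spice_jar_a_mid 0.75 [261 155 281 191] [ 0.621 -0.043] [ 0.987 -0.745 -1.083  0.717]
scene label_roll_mid 0.78 [304 139 324 157] [ 0.599 -0.255] [ 0.123 -0.399 -0.125  0.375]
scene kitchen_timer_mid 0.95 [202 238 232 268] [0.588 0.258] [-0.013 -1.643  0.012  1.233]
scene kitchen_timer_mid 0.92 [309 276 340 310] [0.31  0.256] [ 0.457 -1.62  -0.457  1.318]
scene kitchen_timer_mid 0.71 [329 237 355 266] [0.33  0.125] [-0.75  -2.562  0.74   1.39 ]
scene bowl_c_mid 0.97 [266 241 310 278] [0.427 0.206] [-0.109 -0.373  0.109  0.316]
side salt_shaker_mid 0.76 [343 175 353 200] [0.625 0.044] [-2.071 -2.77   1.849  1.12 ]
side spice_jar_a_mid 0.66 [356 180 373 213] [ 0.621 -0.047] [ 0.905  0.252 -0.847 -0.162]
side label_roll_mid 0.85 [395 229 418 249] [ 0.601 -0.258] [-0.072 -0.6    0.071  0.498]
side kitchen_timer_mid 0.89 [229 183 248 203] [0.31  0.237] [-0.63  -0.242  0.657  0.154]
side kitchen_timer_mid 0.79 [299 165 314 182] [0.589 0.253] [-0.875 -0.412  0.884  0.285]
side kitchen_timer_mid 0.63 [251 195 271 218] [0.334 0.113] [-0.515  0.408  0.533 -0.402]
side bowl_c_mid 0.83 [261 178 290 200] [0.431 0.2  ] [-0.092  0.546  0.092 -0.47 ]
side bowl_c_mid 0.47 [319 184 395 224] [ 0.561 -0.062] [ 17.14   14.786 -26.644  -0.991]
wrist spice_jar_a_mid 0.64 [463 181 544 237] [ 0.623 -0.044] [-1.273 -0.499  0.749  0.464]
wrist label_roll_mid 0.72 [298 152 346 201] [ 0.602 -0.257] [-0.222 -0.62   0.222  0.644]
[ 0.603 -0.256  0.201]
```

View pics/sceneF.png

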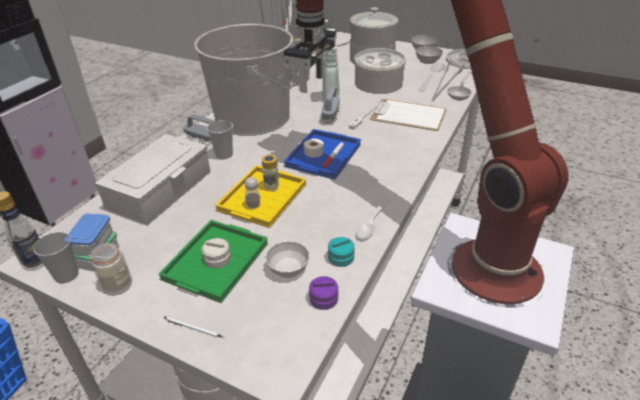

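View pics/sideF.png

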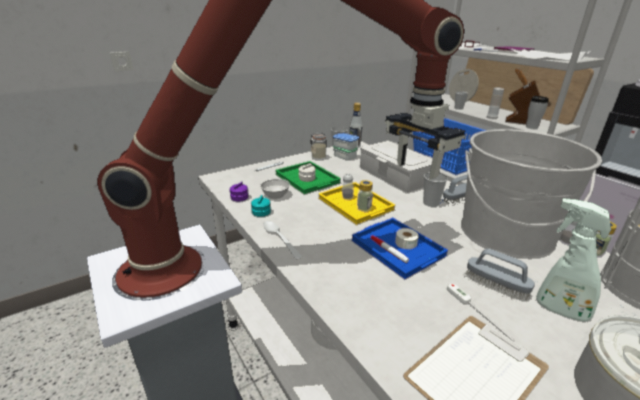

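View pics/wristF.png

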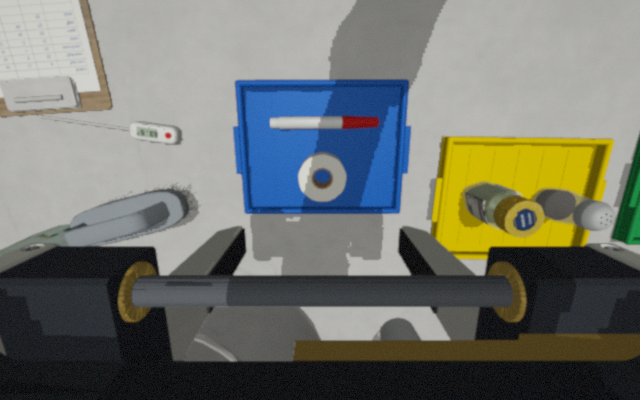

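All five are in place: the scene view shows salt (252,193), jar (270,172), roll (313,148), marker (333,154) and timer (215,253). The bowl is unmoved at (287,260), and the arm is clear. Handing in.

```bash
python3 - <<'E'
from station import order
print(order.hand_in())
E
```

```text
the job is handed in; nothing more can be done
None
```

All five things are in their trays and the job is handed in at about 45 s. No verdict was reported.

| Thing | Tray | Offset from tray centre in x, y (mm) |
|---|---|---|
| Salt shaker | yellow | about (-3, +45) |
| Spice jar | yellow | about (-4, -46) |
| Marker | blue | about (-33, +1) |
| Label roll | blue | about (+34, 0) |
| Kitchen timer | green | about (-3, -2) |

- **Last checks:** The camera fits put everything well inside the limits, and everything looked upright or flat in the pictures. The upward force showed each one touching its tray floor before I let go. The bowl measured within about 5 mm of its start. The gripper ended open, 0.2 m up, touching nothing.
- **Salt shaker slipped:** It slid about 12 mm down in the fingers during the first lift but stayed upright. I lowered it in small steps and set it down by force.
- **Finger tips:** They sat about 18 mm higher than the reported TCP implied. I corrected for this on the timer, marker and roll.
- **Disagreements:** Grip widths read up to about 2.5 mm off the given sizes, too low for most and too high for the jar. The scene and side cameras differed by up to about 7 mm on some positions, which is well inside the margins.

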